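Tip a sharpening stone up against the bench stop and put it away on end

ROBOT

A 7-joint arm with a two-finger parallel gripper is mounted at the origin on a cart in front of the work surface, level with it; the furniture and walls round the work are solid. World frame = base frame: x ahead of the robot, y to its left, z up, the work surface at z = 0. Lengths are in m, angles in rad, forces in N, time in s.
With the tool pointing down it reaches from about 0.4 to 0.875 m from the base axis. Payload 19.3 kg.
Tool frame: the origin (TCP) lies at the very end of the fingers, on their centre line; the grasp point (between the pads) lies bot.tcp_to_grasp behind it (bot.tcp_to_grasp is the distance from the TCP to the grasp point, in m); z points along the fingers, y is the direction in which the jaws open and shut (so a half turn about z gives the same grasp; the last joint's range is limited). The gripper opens to 85 mm and grips with 20 to 120 N. Pads are 22 mm wide; open, the fingers measure 114 mm over their backs; the gripper's body (76 mm by 85 mm) begins 54 mm behind the grasp point. The pads swing forward as they close: fully open they stand 13 mm farther back than shut.
Start: joints at [1.034, 0.521, -0.036, 1.599, 0.021, 1.021, -0.113], TCP at [0.281, -0.558, 0.231] pointing down, gripper open.
Joint ranges: [-2.91, 2.91], [-0.3, 2.13], [-1.5, 1.42], [0.17, 2.43], [-1.26, 4.41], [0.16, 1.93], [-2.52, 2.52]. Speed limits (rad/s): [1.89, 1.89, 2.39, 2.39, 3.01, 3.01, 3.01].

INTERFACE

Orientations are given as [roll, pitch, yaw] about the fixed x, y, z axes, in that order (R = Rz(yaw) Ry(pitch) Rx(roll)).
In Python, from workcell import bot gives the robot as it stands.
- The arm moves only by the tool servo_tool, never from a script. Its argument "targets" is a list of rows, each a list of 2 entries, a list of its own where there are three numbers: the shift along the tool's x, y, z in units of 0.05 m (1.0 is 0.05 m), then the turn about the tool's z in units of 5 degrees (1.0 is 5 degrees). A call has 1 to 12 rows; each row shifts and turns the commanded pose from where the row before left it, along the tool's axes as they then stand; what a row does not reach is not made up. A row lasts 1/8 s, in which the tool goes at most 62.5 mm and 10.7 degrees, less where a joint would pass 70% of its speed; a pose out of reach is approached as far as the arm can. A call with a number of a shift or a turn outside -1 to 1 is refused whole. A call with a gripper value outside its range is refused whole. "gripper" is the opening, from -1 (shut) to 1 (fully open), so that 0 is half open, set as the call begins (left out, the last holds). The fingers move at their own pace and stop on an object; "newtons" is the grip in N (left out, the last holds). Time passes only in rows, so rows that do not move let the fingers close. It gives the time, the measured TCP pose, the force and the opening at its end, in the units of the state.
- bot.observe(): the state, without advancing time (a new reading comes with each control period).
- bot.grab_frame(name): name is "scene" or "top" or "wrist"; returns the picture (400x640x3 uint8, blue, green, red); there is no depth.
- bot.get_calibration(name): a dict with "fx", "fy", "cx", "cy" (pixels), "pose" (4x4, takes a point from camera to world coordinates). Camera axes: x right, y up, looking along -z (the intrinsics and any distortion apply to the point x, -y, -z); pixel columns grow to the right and rows downward; lengths in m; the calibration is good to about 2 mm. The wrist camera is an equidistant fisheye: a pixel r from the principal point sees the ray r / f radians off the axis. A picture is of the moment at which its call begins: read the wrist's pose just before it. get_calibration takes no time and is no camera call; for the wrist camera it gives the pose at the moment of the call.
- bot.job_done(): hands the job in, once; it reports no verdict.
The state is a dict: "clock": time; "qpos": joint angles; "qd": joint speeds; "joint_efforts": joint torques, N m; "position": TCP position; "tool_rot": TCP orientation; "force": force on the tool from outside, world axes, zero at the start; "moment": the same for the moment, N m; "grip_width": finger opening in m.
Only numpy, scipy, OpenCV 4.12 (cv2) and the standard library are available. Lean on these libraries where they do the work, as an engineer would, in place of code of your own. Each camera call takes 0.05 s, during which the arm holds its last target.

TASK

Pick up the sharpening stone and lay it flat on the bed of the wooden bench stop, in the middle, one end close up to the fence, and let go of it. Then push it against the fence and tip it up so that it stands on end against the fence by itself, let go, take it again by its upper end and lower it, still on end, into the slot of the grey stand until it rests on the bottom, and let go. Do not drop the stone or let it topple, and leave the other tools where they are.

Things in the scene. Friction and masses are not known exactly. Their poses are not given: they have to be found in the camera images.
- stone_center (a point): centre of the loose sharpening stone, a flat block 110 (own x) x 60 (own y) x 22 mm (own z), about 0.32 kg: light grey fine half on top, red-brown coarse half below. It starts lying flat on the worktop. It is brittle: do not drop it or let it topple.
- bench_stop: fixed wooden bench stop, origin under the middle of its bed, on the worktop. Level bed: top 30 mm up, own x -38 to +38, y -52 to +52 mm. At +x a dark fence as wide as the bed rises 45 mm above it, 14 mm thick, front face at own x +38 mm, facing own -x (to the robot's left). The bed's front is open, so a stone laid with one end at the fence juts 34 mm out over it, free underneath.
- stop_corner (a point): middle of the inside corner where the bed of the bench stop meets its fence: own x points square into the fence, y along it, z up. As the stone tips up, its upper far edge bears on the fence, so its lower far edge creeps back along the bed by up to its 22 mm thickness
- stand: fixed grey metal stand, origin under its centre; base 100 (own x) x 112 (y) x 10 mm, small lips 16 mm high along both x sides. In the middle one slot 27 mm wide (x), 72 mm long (y), walled all round: two rails 12 mm thick at x -19.5 and +19.5 mm with roof-shaped tops 44 mm above the worktop, sloping into the slot (6 mm lead-in); end cheeks 38 mm high.
- slot_floor (a point): centre of the slot's floor, 10 mm above the worktop, axes as the stand's; the stone standing in it reaches 120 mm above the worktop
- solder_tin: white round screw-lid tin, 49 dia x 20 mm; a loose bystander, origin at the centre of its underside; leave alone
- burr_stand: round wooden stand full of burrs, 64 dia x 50 mm; a loose bystander, origin at the centre of its underside; leave alone
- red_pliers: pliers with red handles, 46x124x10 mm, lying flat; a loose bystander, origin at the centre of its underside; leave alone
- clamp_block: two-jaw wooden screw clamp, 41x85x30 mm; a loose bystander, origin at the centre of its underside; leave alone
Not all that is in view belongs to the job. Of the things shaped like the stand, the grey one is meant. Leave any orange look-alike of the part that bears stone_center alone.

How it is judged:
On the way, in this order (a step that is already met when the one before it is completed fails the run):
1. the stone lies flat on the bed of the bench stop, in the middle, one end close up to the fence, let go (z of stone_center in the frame of bench_stop between 0.034 and 0.048 m and x of stone_center in the frame of bench_stop between -0.038 and -0.008 m and y of stone_center in the frame of bench_stop between -0.03 and 0.03 m and angle between the z axis of stone_center and the z axis of bench_stop, either way round below 0.1 rad and angle between the x axis of stone_center and the x axis of bench_stop, either way round below 0.3 rad and contact force between the fingers and stone below 0.3 N), for 0.2 s.
2. the stone stands on end on the bed against the fence by itself, let go (z of stone_center in the frame of bench_stop between 0.078 and 0.092 m and x of stone_center in the frame of bench_stop between 0.012 and 0.037 m and y of stone_center in the frame of bench_stop between -0.035 and 0.035 m and angle between the x axis of stone_center and the z axis of bench_stop, either way round below 0.12 rad and contact force between the fingers and stone below 0.3 N), for 0.3 s.
At the end, for the whole second after the job is handed in: The stone stands on end in the slot of the stand, upright within 0.15 rad, its lower end on the slot's floor (centre height within 6 mm) and its centre within 8 mm (across the slot) and 12 mm (along it) of the middle, let go and at rest (z of stone_center in the frame of stand between 0.059 and 0.071 m and x of stone_center in the frame of stand between -0.008 and 0.008 m and y of stone_center in the frame of stand between -0.012 and 0.012 m and angle between the x axis of stone_center and the z axis of stand, either way round below 0.15 rad and linear speed of stone below 0.03 m/s and contact force between the fingers and stone below 0.3 N); the robot touches nothing.
It fails at once if the stone is dropped or topples (moves faster than 0.5 m/s while no finger touches it) (contact force between the fingers and stone below 0.05 N and linear speed of stone above 0.5 m/s).
It fails at once if the solder tin is moved by more than 30 mm (distance of solder_tin from where it was at the start of the episode above 0.03 m).
It fails at once if the burr stand is moved by more than 30 mm (distance of burr_stand from where it was at the start of the episode above 0.03 m).
It fails at once if the red pliers is moved by more than 30 mm (distance of red_pliers from where it was at the start of the episode above 0.03 m).
It fails at once if the clamp block is moved by more than 30 mm (distance of clamp_block from where it was at the start of the episode above 0.03 m).
It also fails if it takes over 72 s, if anything falls off the work surface, if the arm or the gripper's body presses on something with over 40 N, if the wrist force passes 120 N, or if a joint passes its speed limit or range.

## Working session

There is one attempt and no reset: what is moved stays moved. The work goes in short steps, Python scripts to look and compute and a tool call to move; the robot and the scene stay as the last step left them, time stands still between calls to the robot, and variables do not carry over. Pictures are saved under pics/ and viewed, and the job is handed in when it is done.

Besides the shell and the picture viewer there is one more tool, called by a JSON object that holds its "fn" and its "kwargs", one argument or row to a line. servo_tool: Moves the arm, as the interface text tells. Its arguments: {"type":"object","properties":{"targets":{"type":"array","items":{"type":"array"}},"gripper":{"type":"number"},"newtons":{"type":"number"}},"required":["targets"]}

```bash
ls; mkdir -p pics; python3 - <<'E'
from workcell import bot
import cv2
o=bot.observe()
for k in o: print(k,o[k])
print(bot.tcp_to_grasp)
for n in("scene","top","wrist"):
    c=bot.get_calibration(n);print(n,c)
    cv2.imwrite(f"pics/{n}0.png",bot.grab_frame(n))
E
```

```text
pics
clock 0.0
qpos [ 1.03379806  0.52199288 -0.03631248  1.60003462  0.02121903  1.02108903
 -0.11282693]
qd [ 0.00085368  0.000509    0.00103193  0.00088468 -0.00072663  0.00165395
 -0.00083142]
joint_efforts [-3.01493848e-03 -9.27135587e+01  1.97840519e+00 -3.69940174e+01
  1.76974945e-02  8.25312920e-03 -4.16016746e-05]
position [ 0.28106478 -0.55784546  0.23072954]
tool_rot [-3.14045909e+00  1.05560171e-04  4.66758931e-01]
force [ 0.31086167 -0.27582355 -0.05190244]
moment [ 0.00445387 -0.00593139 -0.02526071]
grip_width 0.08558360430575276
0.0187
scene {'fx': 429.41880335646664, 'fy': 429.41880335646664, 'cx': 323.2665060324666, 'cy': 194.6906685480932, 'pose': array([[ 0.67769084,  0.28226885, -0.67901357, -0.5265294 ],
       [-0.73484883,  0.29394251, -0.61122417, -0.96757417],
       [ 0.02706141,  0.91319335,  0.40662708,  0.69529928],
       [ 0.        ,  0.        ,  0.        ,  1.        ]])}
top {'fx': 388.03181131357695, 'fy': 388.03181131357695, 'cx': 321.4536023392649, 'cy': 200.5060944710816, 'pose': array([[ 0.01811419,  0.99165465, -0.12764378,  0.43164837],
       [-0.99982245,  0.01862858,  0.00283714,  0.00333514],
       [ 0.00519129,  0.12756972,  0.99181602,  1.21082958],
       [ 0.        ,  0.        ,  0.        ,  1.        ]])}
wrist {'fx': 309.70691628693146, 'fy': 309.70691628693146, 'cx': 313.96274234311676, 'cy': 193.88883942266753, 'pose': array([[ 0.45043881,  0.85993316,  0.24004135,  0.34205037],
       [-0.89280571,  0.43436009,  0.11928653, -0.52676384],
       [-0.00168594, -0.26804157,  0.96340587,  0.3739849 ],
       [ 0.        ,  0.        ,  0.        ,  1.        ]])}
```

View pics/scene0.png

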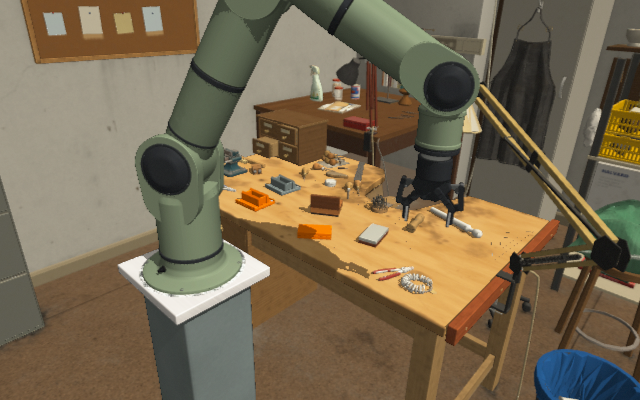

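View pics/top0.png

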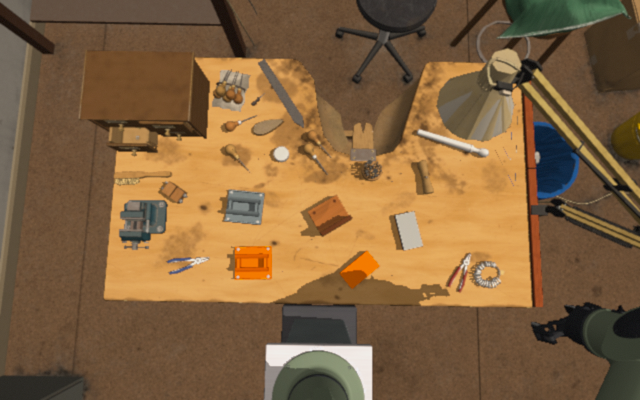

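View pics/wrist0.png

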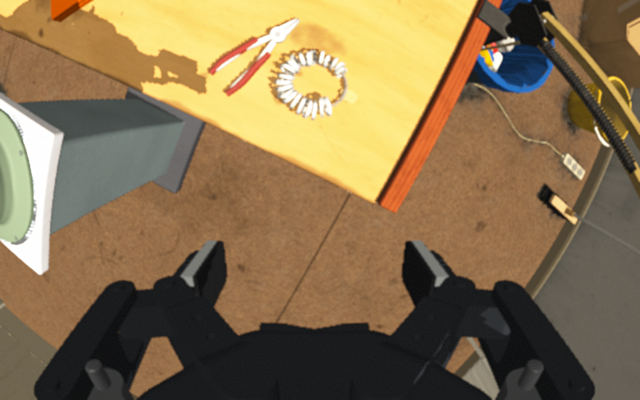

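```bash
cat > h.py <<'E'
import numpy as np, cv2
from workcell import bot
from scipy.spatial.transform import Rotation as R
def ray(name,u,v,c=None):
    c=c or bot.get_calibration(name)
    x=(u-c['cx'])/c['fx'];y=(v-c['cy'])/c['fy']
    if name=='wrist':
        r=np.hypot(x,y); s=np.sin(r)/r if r>1e-9 else 1
        d=np.array([x*s,y*s,np.cos(r)])
    else: d=np.array([x,y,1.])
    d=np.array([d[0],-d[1],-d[2]]); P=c['pose']
    d=P[:3,:3]@d
    return P[:3,3],d/np.linalg.norm(d)
def onz(name,u,v,z,c=None):
    o,d=ray(name,u,v,c); return o+d*(z-o[2])/d[2]
def proj(name,p,c=None):
    c=c or bot.get_calibration(name);P=c['pose']
    q=P[:3,:3].T@(np.array(p)-P[:3,3]); q=np.array([q[0],-q[1],-q[2]])
    if name=='wrist':
        th=np.arctan2(np.hypot(q[0],q[1]),q[2]);n=np.hypot(q[0],q[1]);k=th/max(n,1e-9)
        return np.array([c['cx']+c['fx']*q[0]*k,c['cy']+c['fy']*q[1]*k])
    return np.array([c['cx']+c['fx']*q[0]/q[2],c['cy']+c['fy']*q[1]/q[2]])
E
python3 - <<'E'
import cv2
a=cv2.imread('pics/top0.png')[180:290,210:440]
cv2.imwrite('pics/top0c.png',cv2.resize(a,None,fx=3.4,fy=3.4,interpolation=cv2.INTER_CUBIC))
a=cv2.imread('pics/scene0.png')[160:260,230:430]
cv2.imwrite('pics/scene0c.png',cv2.resize(a,None,fx=4,fy=4,interpolation=cv2.INTER_CUBIC))
E
```

```text
(no output)
```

View pics/top0c.png

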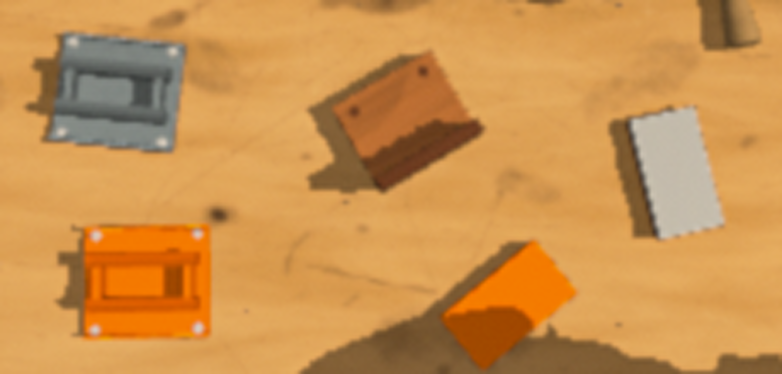

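View pics/scene0c.png

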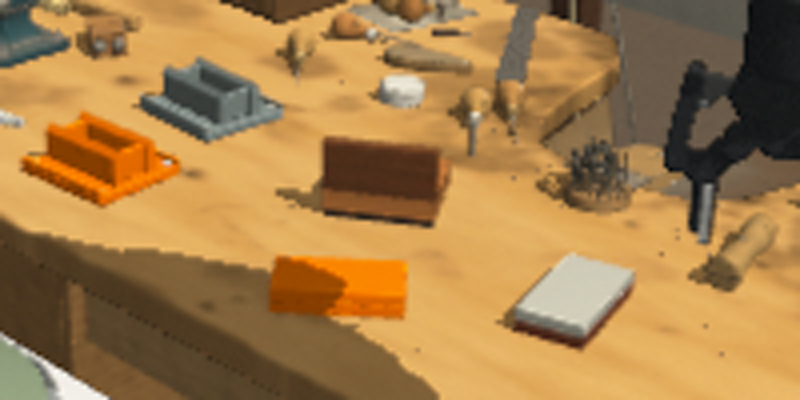

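```bash
python3 - <<'E'
from h import *
im=cv2.imread('pics/top0.png');hsv=cv2.cvtColor(im,cv2.COLOR_BGR2HSV)
c=bot.get_calibration('top')
def rect(mask,box,z,nm):
    m=np.zeros(mask.shape,np.uint8);x0,y0,x1,y1=box;m[y0:y1,x0:x1]=mask[y0:y1,x0:x1]
    cs,_=cv2.findContours(m,cv2.RETR_EXTERNAL,cv2.CHAIN_APPROX_NONE)
    k=max(cs,key=cv2.contourArea)
    P=np.array([onz('top',u,v,z,c)[:2] for u,v in k[:,0]])*1000
    r=cv2.minAreaRect(P.astype(np.float32));print(nm,cv2.contourArea(k),r); print(cv2.boxPoints(r).round(1).tolist())
H,S,V=cv2.split(hsv)
rect(((S<40)&(V>120)).astype(np.uint8),(385,200,430,255),.022,'stone')
rect(((S<90)&(H>60)&(V>50)).astype(np.uint8),(220,185,270,230),.010,'stand')
for (u,v,z,n) in [(380,190,.075,'fence near'),(483,128,.075,'fence far'),(430,50,.03,'bed'),(333,107,.03,'bed2')]:
    print(n,onz('top',210+u/3.4,180+v/3.4,z,c).round(4))
print(im[205,335],hsv[205,335],hsv[225,335],hsv[231,322],hsv[215,310])
E
```

```text
stone 585.0 ((498.3607482910156, -266.7135314941406), (106.11712646484375, 56.391700744628906), 13.904616355895996)
[[440.1000061035156, -252.10000610351562], [453.6000061035156, -306.79998779296875], [556.5999755859375, -281.29998779296875], [543.0999755859375, -226.60000610351562]]
stand 858.5 ((561.8539428710938, 239.50631713867188), (104.18793487548828, 93.90278625488281), 85.08228302001953)
[[510.6000061035156, 191.60000610351562], [604.2000122070312, 183.60000610351562], [613.0999755859375, 287.3999938964844], [519.5, 295.3999938964844]]
fence near [ 0.4738 -0.0027  0.075 ]
fence far [ 0.5288 -0.0907  0.075 ]
bed [ 0.6025 -0.0459  0.03  ]
bed2 [0.5491 0.0406 0.03  ]
[ 48 106 184] [ 13 188 184] [ 11 180 109] [ 12 183 102] [ 13 185 156]
```

{"fn": "servo_tool", "kwargs": {
  "targets": [
    [[0.65,-0.324,0.15],0],
    [[0.65,-0.324,0.15],0],
    [[0.65,-0.324,0.15],0],
    [[0.65,-0.324,0.15],0],
    [[0.65,-0.324,0.15],0],
    [[0.65,-0.324,0.15],0],
    [[0.65,-0.324,0.15],0],
    [[0.65,-0.324,0.15],0],
    [[0.65,-0.324,0.15],0],
    [[0.65,-0.324,0.15],0],
    [[0,0,0],1.28],
    [[0,0,0],1.28]
  ],
  "gripper": 1,
  "newtons": 25
}}

```text
out of range: row 11 has 1.28, outside -1 to 1
```

{"fn": "servo_tool", "kwargs": {
  "targets": [
    [[0,0,0],0],
    [[0,0,0],0]
  ]
}}

```text
clock: 0.4
position: [0.2813, -0.5581, 0.2312]
tool_rot: [-3.141, -0.0, 0.467]
force: [0.2, 0.8, -0.5]
grip_width: 0.0853
```

```bash
cat >> h.py <<'E'
def snap(n,f):
    c=bot.get_calibration(n); im=bot.grab_frame(n); cv2.imwrite('pics/'+f,im); return im,c
def st():
    o=bot.observe(); print('t',round(o['clock'],2),'p',np.round(o['position'],4),'rpy',np.round(o['tool_rot'],4),'yawdeg',round(np.degrees(o['tool_rot'][2]),2),'F',np.round(o['force'],1),'w',round(o['grip_width'],4),'q',np.round(o['qpos'],2)); return o
def delta(p,yawdeg=None):
    o=bot.observe(); M=R.from_euler('xyz',o['tool_rot']).as_matrix()
    print('shift units',(M.T@(np.array(p)-o['position'])/.05).round(3), 'turn units', None if yawdeg is None else round((np.degrees(o['tool_rot'][2])-yawdeg)/5,3))
E
python3 - <<'E'
from h import *
st();snap('wrist','w1.png')
E
```

```text
t 0.4 p [ 0.2813 -0.5581  0.2312] rpy [-3.1414 -0.      0.4668] yawdeg 26.74 F [ 0.2  0.8 -0.5] w 0.0853 q [ 1.03  0.52 -0.04  1.6   0.02  1.02 -0.11]
```

View pics/w1.png

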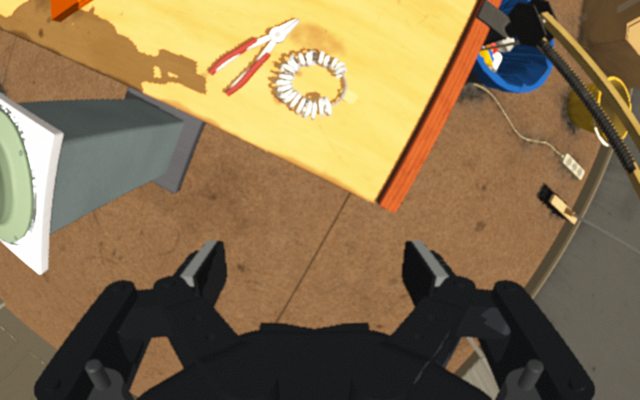

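The first call was refused because its turn exceeded 1; I'll resend it with smaller turns.

{"fn": "servo_tool", "kwargs": {
  "targets": [
    [[0.72,-0.36,0.15],0],
    [[0.72,-0.36,0.15],0],
    [[0.72,-0.36,0.15],0],
    [[0.72,-0.36,0.15],0],
    [[0.72,-0.36,0.15],0],
    [[0.72,-0.36,0.15],0],
    [[0.72,-0.36,0.15],0],
    [[0.72,-0.36,0.15],0],
    [[0.72,-0.36,0.15],0],
    [[0,0,0],0.86],
    [[0,0,0],0.86],
    [[0,0,0],0.86]
  ],
  "gripper": 1,
  "newtons": 25
}}

```text
clock: 1.95
position: [0.4977, -0.2676, 0.1638]
tool_rot: [3.142, 0.0, 0.239]
force: [-0.1, -0.4, -0.4]
grip_width: 0.0854
```

{"fn": "servo_tool", "kwargs": {
  "targets": [
    [[0,0,0],0],
    [[0,0,0],0]
  ]
}}

```text
clock: 2.2
position: [0.4977, -0.2676, 0.1638]
tool_rot: [-3.142, -0.0, 0.243]
force: [-0.5, -0.2, 0.5]
grip_width: 0.0854
```

```bash
python3 - <<'E'
from h import *
st();snap('wrist','w2.png')
E
```

```text
t 2.2 p [ 0.4977 -0.2676  0.1638] rpy [-3.1416e+00 -1.0000e-04  2.4340e-01] yawdeg 13.95 F [-0.5 -0.2  0.5] w 0.0854 q [ 0.42  0.51 -0.04  1.82  0.02  0.81 -0.96]
```

View pics/w2.png

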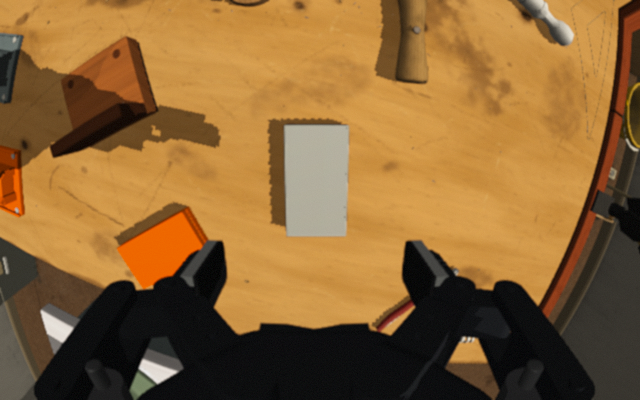

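```bash
python3 - <<'E'
from h import *
im=cv2.imread('pics/w2.png');c=bot.get_calibration('wrist')
H,S,V=cv2.split(cv2.cvtColor(im,cv2.COLOR_BGR2HSV))
m=np.zeros(S.shape,np.uint8);m[110:245,270:365]=((S<60)&(V>120))[110:245,270:365]
k=max(cv2.findContours(m,0,1)[0],key=cv2.contourArea)
P=np.array([onz('wrist',u,v,.022,c)[:2] for u,v in k[:,0]])*1000
r=cv2.minAreaRect(P.astype(np.float32));print(r)
# stop: fence back top edge ends & bed front
for n,u,v,z in [('fence L',53,155,.075),('fence R',156,110,.075),('bedfront L',64,82,.03),('bedfront R',127,38,.03)]:
    print(n,onz('wrist',u,v,z,c).round(4))
a=im[20:170,0:230];cv2.imwrite('pics/w2c.png',cv2.resize(a,None,fx=3.4,fy=3.4,interpolation=2))
E
```

```text
((498.2398376464844, -268.30889892578125), (108.28742980957031, 59.109474182128906), 13.996720314025879)
fence L [ 0.4774 -0.0039  0.075 ]
fence R [ 0.5387 -0.1251  0.075 ]
bedfront L [0.548  0.0356 0.03  ]
bedfront R [ 0.6013 -0.0477  0.03  ]
```

View pics/w2c.png

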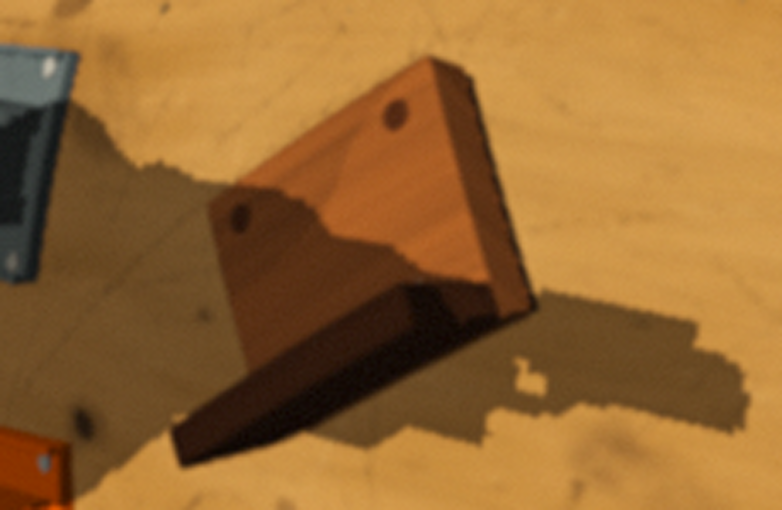

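{"fn": "servo_tool", "kwargs": {
  "targets": [
    [[0,0,0.5],0],
    [[0,0,0.5],0],
    [[0,0,0.5],0],
    [[0,0,0.5],0],
    [[0,0,0.4],0],
    [[0,0,0.3],0],
    [[0,0,0.2],0],
    [[0,0,0.2],0],
    [[0,0,0.1],0],
    [[0,0,0.06],0],
    [[0,0,0],0]
  ]
}}

```text
clock: 3.62
position: [0.4977, -0.2677, 0.0009]
tool_rot: [3.142, -0.0, 0.242]
force: [-0.1, -0.3, 1.2]
grip_width: 0.0854
```

{"fn": "servo_tool", "kwargs": {
  "targets": [
    [[0,0,0],0],
    [[0,0,0],0],
    [[0,0,0],0],
    [[0,0,0],0],
    [[0,0,0],0]
  ],
  "gripper": -1,
  "newtons": 30
}}

```text
clock: 4.25
position: [0.4979, -0.2679, 0.0013]
tool_rot: [3.141, -0.0, 0.242]
force: [-1.0, 0.4, 6.3]
grip_width: 0.0595
```

{"fn": "servo_tool", "kwargs": {
  "targets": [
    [[0,0,-0.3],0],
    [[0,0,-0.6],0],
    [[0,0,-0.7],0],
    [[0.2,-0.4,-0.7],0],
    [[0.3,-0.6,-0.7],0],
    [[0.4,-0.7,-0.2],-0.3],
    [[0.2,-0.5,0],-0.9],
    [[0,-0.3,0],-0.9],
    [[0,0,0],-0.9],
    [[0,0,0],-0.6],
    [[0,0,0],0],
    [[0,0,0],0]
  ]
}}

```text
clock: 5.75
position: [0.5186, -0.1337, 0.1605]
tool_rot: [-3.141, 0.001, 0.555]
force: [0.7, -0.5, -3.8]
grip_width: 0.0593
```

```bash
python3 - <<'E'
from h import *
st();snap('wrist','w3.png')
E
```

```text
t 5.75 p [ 0.5186 -0.1337  0.1605] rpy [-3.1412e+00  5.0000e-04  5.5520e-01] yawdeg 31.81 F [ 0.7 -0.5 -3.8] w 0.0593 q [ 0.23  0.47 -0.12  1.9   0.08  0.77 -0.95]
```

View pics/w3.png

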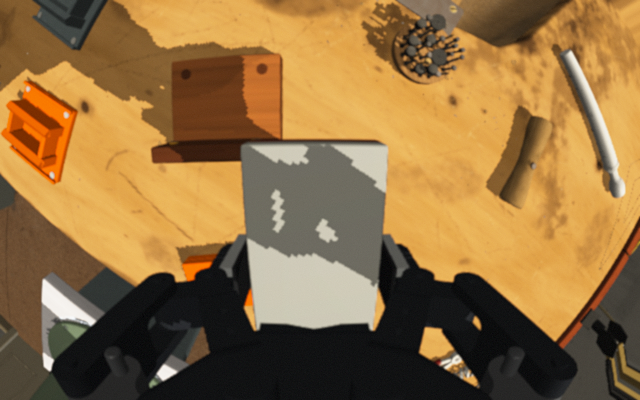

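```bash
python3 - <<'E'
import cv2
im=cv2.imread('pics/w3.png')
a=im[35:175,135:300];cv2.imwrite('pics/w3c.png',cv2.resize(a,None,fx=4,fy=4,interpolation=2))
E
```

```text
(no output)
```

View pics/w3c.png

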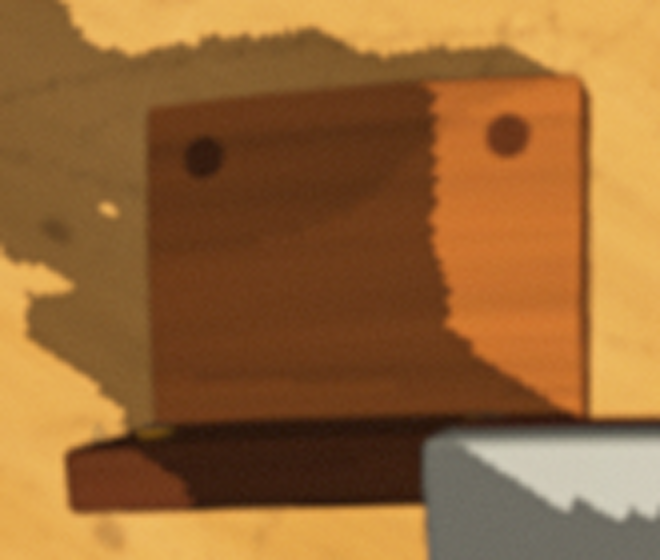

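```bash
python3 - <<'E'
from h import *
c=bot.get_calibration('wrist')
P={}
for n,u,v,z in [('FL',149,107,.03),('FR',583,75,.03),('CR',584,418,.03),('CL',153,424,.03),('fbL',72,510,.075),('ffL',67,450,.075)]:
    P[n]=onz('wrist',135+u/4,35+v/4,z,c)[:2]*1000;print(n,P[n].round(1))
d=P['FL']-P['FR'];print('front len',np.linalg.norm(d),np.degrees(np.arctan2(d[1],d[0])))
d=P['FL']-P['CL'];print('side',np.linalg.norm(d),np.degrees(np.arctan2(d[1],d[0])))
d=P['FR']-P['CR'];print('sideR',np.linalg.norm(d),np.degrees(np.arctan2(d[1],d[0])))
d=P['ffL']-P['fbL'];print('fence thick',np.linalg.norm(d))
for y in(31.,31.8,32.5):
    a=np.radians(y);n=np.array([np.cos(a),np.sin(a)]);t=np.array([-n[1],n[0]])
    print(y,{k:(round(float(P[k]@n),1),round(float(P[k]@t),1)) for k in P})
E
```

```text
FL [550.7  42.5]
FR [604.2 -45.6]
CR [538.9 -85.9]
CL [485.6   3.7]
fbL [475.4  -4. ]
ffL [486.    2.5]
front len 103.1606597975927 121.26329159226981
side 75.7990528083609 30.79951406604489
sideR 76.72658068076835 31.630874021609504
fence thick 12.476068324316895
31.0 {'FL': (494.0, -247.2), 'FR': (494.4, -350.3), 'CR': (417.7, -351.2), 'CL': (418.2, -246.9), 'fbL': (405.4, -248.3), 'ffL': (417.9, -248.2)}
31.8 {'FL': (490.5, -254.1), 'FR': (489.5, -357.2), 'CR': (412.8, -357.0), 'CL': (414.7, -252.7), 'fbL': (401.9, -253.9), 'ffL': (414.4, -254.0)}
32.5 {'FL': (487.3, -260.0), 'FR': (485.1, -363.2), 'CR': (408.4, -362.0), 'CL': (411.6, -257.8), 'fbL': (398.8, -258.8), 'ffL': (411.3, -259.0)}
```

```bash
python3 - <<'E'
from h import *
delta((.5628,-.0104,.040),31.2)
E
```

```text
shift units [ 2.049 -1.628  2.412] turn units 0.123
```

{"fn": "servo_tool", "kwargs": {
  "targets": [
    [[0.2,-0.1,0],0.12],
    [[0.4,-0.3,0],0],
    [[0.5,-0.5,0],0],
    [[0.5,-0.4,0],0],
    [[0.3,-0.2,0.2],0],
    [[0.149,-0.128,0.4],0],
    [[0,0,0.5],0],
    [[0,0,0.5],0],
    [[0,0,0.4],0],
    [[0,0,0.3],0],
    [[0,0,0.11],0],
    [[0,0,0],0]
  ]
}}

```text
clock: 7.3
position: [0.5643, -0.0107, 0.0403]
tool_rot: [-3.142, 0.0, 0.545]
force: [0.1, -1.6, -2.3]
grip_width: 0.059
```

```bash
python3 - <<'E'
from h import *
st();snap('wrist','w4.png'); snap('top','t4.png'); delta((.5628,-.0104,.0320),31.2)
E
```

```text
t 7.3 p [ 0.5643 -0.0107  0.0403] rpy [-3.1416e+00  1.0000e-04  5.4520e-01] yawdeg 31.24 F [ 0.1 -1.6 -2.3] w 0.059 q [-0.01  0.7  -0.11  1.89  0.13  0.56 -1.23]
shift units [-0.028 -0.025  0.178] turn units 0.007
```

View pics/w4.png

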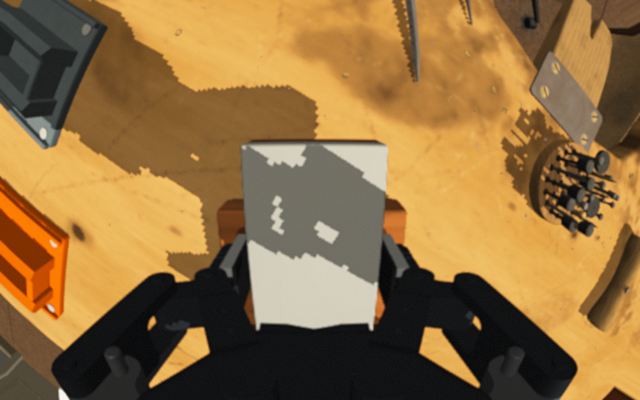

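{"fn": "servo_tool", "kwargs": {
  "targets": [
    [[-0.02,-0.02,0.05],0],
    [[0,0,0.05],0],
    [[0,0,0.03],0],
    [[0,0,0.02],0],
    [[0,0,0.02],0],
    [[0,0,0],0]
  ]
}}

```text
clock: 8.15
position: [0.5629, -0.0104, 0.0317]
tool_rot: [-3.142, 0.0, 0.545]
force: [0.1, 0.3, -2.5]
grip_width: 0.0591
```

{"fn": "servo_tool", "kwargs": {
  "targets": [
    [[0,0,0.02],0],
    [[0,0,0],0]
  ]
}}

```text
clock: 8.4
position: [0.563, -0.0104, 0.0313]
tool_rot: [3.141, -0.0, 0.545]
force: [-2.9, -0.7, 7.9]
grip_width: 0.0595
```

{"fn": "servo_tool", "kwargs": {
  "targets": [
    [[0,0,0.02],0],
    [[0,0,0],0]
  ]
}}

```text
clock: 8.65
position: [0.563, -0.0104, 0.0312]
tool_rot: [3.141, -0.0, 0.545]
force: [-9.9, 0.2, 29.3]
grip_width: 0.0594
```

{"fn": "servo_tool", "kwargs": {
  "targets": [
    [[0,0,-0.025],0],
    [[0,0,0],0]
  ]
}}

```text
clock: 8.9
position: [0.5631, -0.0104, 0.0313]
tool_rot: [3.141, -0.0, 0.545]
force: [-2.3, -0.2, 6.8]
grip_width: 0.059
```

{"fn": "servo_tool", "kwargs": {
  "targets": [
    [[0,0,0],0],
    [[0,0,0],0],
    [[0,0,0],0],
    [[0,0,0],0]
  ],
  "gripper": 1
}}

```text
clock: 9.4
position: [0.5628, -0.0103, 0.031]
tool_rot: [-3.141, 0.0, 0.545]
force: [-0.5, -0.1, -0.7]
grip_width: 0.0854
```

{"fn": "servo_tool", "kwargs": {
  "targets": [
    [[0,0,-0.3],0],
    [[0,0,-0.6],0],
    [[0,0,-0.6],0],
    [[0,0,-0.6],0],
    [[0,0,-0.3],0],
    [[0,0,0],0]
  ]
}}

```text
clock: 10.15
position: [0.5633, -0.0104, 0.152]
tool_rot: [3.141, -0.001, 0.545]
force: [-0.5, 0.8, -0.6]
grip_width: 0.0852
```

```bash
python3 - <<'E'
from h import *
st();snap('wrist','w5.png')
E
```

```text
t 10.15 p [ 0.5633 -0.0104  0.152 ] rpy [ 3.1407e+00 -1.5000e-03  5.4520e-01] yawdeg 31.24 F [-0.5  0.8 -0.6] w 0.0852 q [ 0.01  0.52 -0.13  1.84  0.09  0.79 -1.2 ]
```

View pics/w5.png

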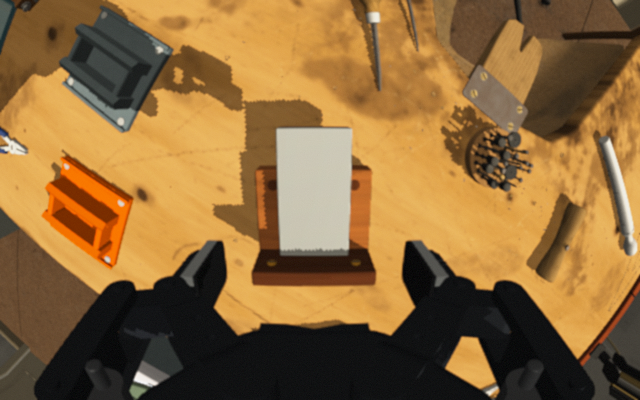

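```bash
python3 - <<'E'
from h import *
im=cv2.imread('pics/w5.png');c=bot.get_calibration('wrist')
H,S,V=cv2.split(cv2.cvtColor(im,cv2.COLOR_BGR2HSV))
m=np.zeros(S.shape,np.uint8);m[110:265,260:370]=((S<60)&(V>120))[110:265,260:370]
k=max(cv2.findContours(m,0,1)[0],key=cv2.contourArea)
P=np.array([onz('wrist',u,v,.052,c)[:2] for u,v in k[:,0]])*1000
r=cv2.minAreaRect(P.astype(np.float32));print(r)
o=np.array([544.85,-21.3]);a=np.radians(31.2);n=np.array([np.cos(a),np.sin(a)])
d=np.array(r[0])-o;print('xown',-d@n,'lat',d@np.array([-n[1],n[0]]))
Q=(P-o)@n;print('end range xown',-Q.max(),-Q.min())
for nm,u,v,z in[('ftopL',253,278,.075),('ftopR',375,278,.075),('bfL',257,168,.03),('bfR',372,168,.03)]:
    p=onz('wrist',u,v,z,c)[:2]*1000;print(nm,-(p-o)@n,(p-o)@np.array([-n[1],n[0]]))
a=im[0:140,50:190];cv2.imwrite('pics/w5c.png',cv2.resize(a,None,fx=4,fy=4,interpolation=2))
a=im[110:300,230:400];cv2.imwrite('pics/w5d.png',cv2.resize(a,None,fx=3.1,fy=3.1,interpolation=2))
E
```

```text
((564.206787109375, -8.586509704589844), (104.72695922851562, 59.623207092285156), 31.246126174926758)
xown -23.143035241320593 lat 0.8473266832494132
end range xown -75.52865975839997 29.22786118502915
ftopL 43.86553828648994 51.02210076644246
ftopR 43.706030673362264 -50.01666198863739
bfL -39.49903739708968 50.60579074089553
bfR -39.64362806602043 -50.243113957241945
```

View pics/w5c.png

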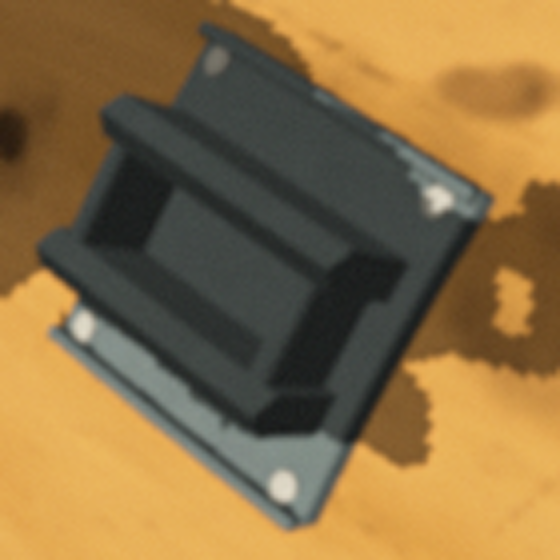

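View pics/w5d.png

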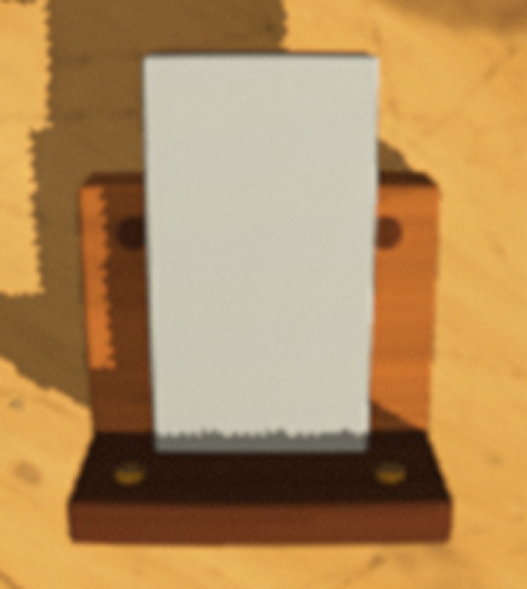

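```bash
python3 - <<'E'
from h import *
delta((.5967,.0100,.018),31.2)
# arc: theta increments -> dx toward fence, dz up ; units
f=lambda t:np.array([38-11*np.sin(t)-95*np.cos(t),95*np.sin(t)+11*np.cos(t)])
T=np.radians(np.linspace(0,90,25))
for i in range(24):
    d=(f(T[i+1])-f(T[i]))/50; print(round(np.degrees(T[i+1]),2),'[%.3f, 0, %.3f]'%(-d[0],-d[1]), f(T[i+1]).round(1))
E
```

```text
shift units [0.791 0.003 2.658] turn units 0.009
3.75 [0.010, 0, -0.124] [-57.5  17.2]
7.5 [0.002, 0, -0.122] [-57.6  23.3]
11.25 [-0.006, 0, -0.120] [-57.3  29.3]
15.0 [-0.014, 0, -0.118] [-56.6  35.2]
18.75 [-0.022, 0, -0.115] [-55.5  41. ]
22.5 [-0.030, 0, -0.111] [-54.   46.5]
26.25 [-0.038, 0, -0.107] [-52.1  51.9]
30.0 [-0.046, 0, -0.103] [-49.8  57. ]
33.75 [-0.053, 0, -0.098] [-47.1  61.9]
37.5 [-0.061, 0, -0.093] [-44.1  66.6]
41.25 [-0.068, 0, -0.087] [-40.7  70.9]
45.0 [-0.074, 0, -0.081] [-37.  75.]
48.75 [-0.081, 0, -0.074] [-32.9  78.7]
52.5 [-0.087, 0, -0.068] [-28.6  82.1]
56.25 [-0.093, 0, -0.061] [-23.9  85.1]
60.0 [-0.098, 0, -0.053] [-19.   87.8]
63.75 [-0.103, 0, -0.046] [-13.9  90.1]
67.5 [-0.107, 0, -0.038] [-8.5 92. ]
71.25 [-0.111, 0, -0.030] [-3.  93.5]
75.0 [-0.115, 0, -0.022] [ 2.8 94.6]
78.75 [-0.118, 0, -0.014] [ 8.7 95.3]
82.5 [-0.120, 0, -0.006] [14.7 95.6]
86.25 [-0.122, 0, 0.002] [20.8 95.5]
90.0 [-0.124, 0, 0.010] [27. 95.]
```

{"fn": "servo_tool", "kwargs": {
  "targets": [
    [[0.3,0,0],0],
    [[0.4,0,0],0],
    [[0.08,0,0.2],0],
    [[0,0,0.5],0],
    [[0,0,0.5],0],
    [[0,0,0.5],0],
    [[0,0,0.4],0],
    [[0,0,0.3],0],
    [[0,0,0.2],0],
    [[0,0,0.08],0],
    [[0,0,0],0]
  ],
  "gripper": 1
}}

```text
clock: 11.58
position: [0.5964, 0.0099, 0.0172]
tool_rot: [3.141, -0.0, 0.545]
force: [-0.7, -0.3, -0.1]
grip_width: 0.0852
```

{"fn": "servo_tool", "kwargs": {
  "targets": [
    [[0,0,0],0],
    [[0,0,0],0],
    [[0,0,0],0],
    [[0,0,0],0],
    [[-0.03,0,0],0],
    [[-0.03,0,0],0],
    [[-0.02,0,0],0],
    [[0,0,0],0]
  ],
  "gripper": -1,
  "newtons": 20
}}

```text
clock: 12.58
position: [0.5937, 0.0082, 0.0177]
tool_rot: [3.141, -0.002, 0.545]
force: [4.3, 2.5, 6.3]
grip_width: 0.0595
```

{"fn": "servo_tool", "kwargs": {
  "targets": [
    [[0.01,0,-0.12],0],
    [[0,0,-0.12],0],
    [[-0.01,0,-0.12],0],
    [[-0.015,0,-0.12],0],
    [[-0.02,0,-0.115],0],
    [[-0.03,0,-0.11],0],
    [[0,0,0],0]
  ]
}}

```text
clock: 13.45
position: [0.59, 0.0059, 0.0528]
tool_rot: [3.141, -0.0, 0.545]
force: [1.3, -0.3, -3.0]
grip_width: 0.0594
```

```bash
python3 - <<'E'
from h import *
st();snap('wrist','w6.png')
im,_=snap('scene','s6.png');cv2.imwrite('pics/s6c.png',cv2.resize(im[130:260,240:420],None,fx=4,fy=4,interpolation=2))
E
```

```text
t 13.45 p [0.59   0.0059 0.0528] rpy [ 3.1413e+00 -1.0000e-04  5.4510e-01] yawdeg 31.23 F [ 1.3 -0.3 -3. ] w 0.0594 q [-0.03  0.71 -0.11  1.81  0.12  0.63 -1.25]
```

View pics/w6.png

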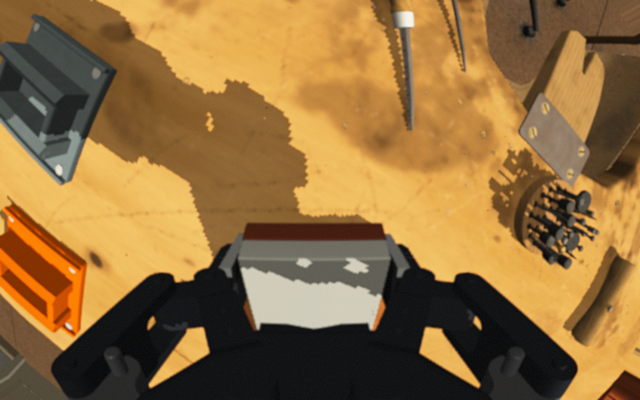

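View pics/s6c.png

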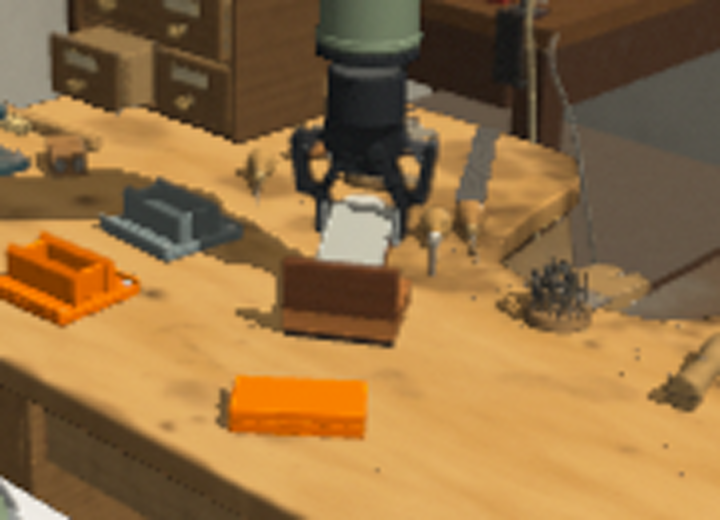

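```bash
cat >> h.py <<'E'
n_=np.array([np.cos(np.radians(31.2)),np.sin(np.radians(31.2)),0])
def pred(tcp,c,th,dz=.0237,al=15):
    s,co=np.sin(np.radians(th)),np.cos(np.radians(th))
    P=np.array(tcp)+[0,0,dz]
    out=[]
    for a,b in((al,11),(al,-11)):
        dx=-a*co+b*s; z=a*s+b*co
        q=P-n_*dx/1000+[0,0,z/1000]; out.append(proj('wrist',q,c).round(0))
    return out
E
python3 - <<'E'
from h import *
c=bot.get_calibration('wrist');p=bot.observe()['position']
for t in(10,15,20,22.5,25,30):print(t,pred(p,c,t))
im=cv2.imread('pics/w6.png');cv2.imwrite('pics/w6c.png',cv2.resize(im[205:340,220:410],None,fx=4,fy=4,interpolation=2))
E
```

```text
10 [array([315., 259.]), array([315., 229.])]
15 [array([315., 263.]), array([315., 229.])]
20 [array([315., 268.]), array([315., 229.])]
22.5 [array([315., 270.]), array([315., 229.])]
25 [array([315., 272.]), array([315., 230.])]
30 [array([315., 276.]), array([315., 231.])]
```

View pics/w6c.png

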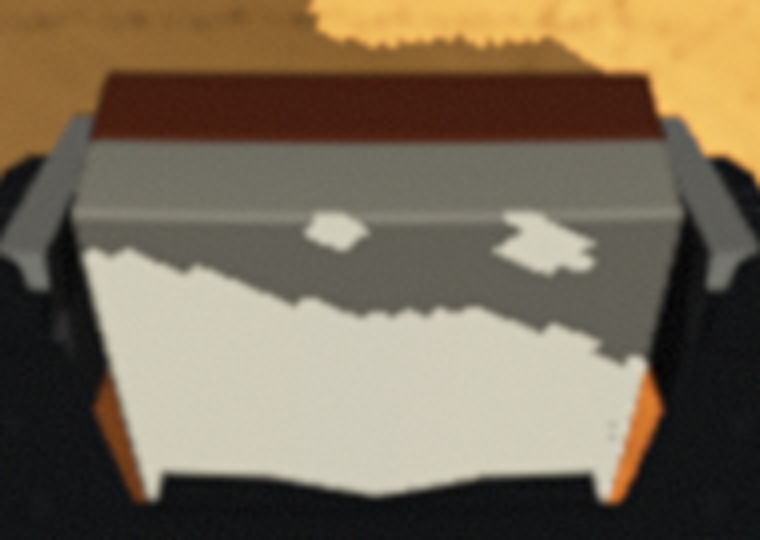

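```bash
cat >> h.py <<'E'
def edge(c,a,b,L=60.):
    # 3D edge of known length from two pixels, edge parallel to stop y (horizontal): rays -> scale
    o,d1=ray('wrist',*a,c); _,d2=ray('wrist',*b,c)
    t=np.array([-n_[1],n_[0],0])
    # solve s1 d1 - s2 d2 = ±L t
    A=np.stack([d1,-d2],1); best=None
    for sg in(1,-1):
        s,res,_,_=np.linalg.lstsq(A,sg*L/1000*t,rcond=None)
        if s.min()>0: best=(o+s[0]*d1+o+s[1]*d2)/2
    rel=best-np.array([.54485,-.0213,0]); return np.array([-rel@n_*1000,rel@t*1000,rel[2]*1000])
E
python3 - <<'E'
from h import *
c=bot.get_calibration('wrist')
g=lambda u,v:(220+u/4,205+v/4)
U=edge(c,g(75,214),g(684,214));L=edge(c,g(110,73),g(650,73))
print('upper',U,'lower',L,'len',np.hypot(*(U-L)[[0,2]]),'tilt',np.degrees(np.arctan2(U[0]-L[0],U[2]-L[2])))
E
```

```text
upper [-65.0425027    0.09220529  88.83531449] lower [-7.23756093e+01  1.33595908e-02  6.88870648e+01] len 21.253402535587625 tilt 20.183756573632316
```

{"fn": "servo_tool", "kwargs": {
  "targets": [
    [[-0.038,0,-0.107],0],
    [[-0.046,0,-0.103],0],
    [[-0.053,0,-0.098],0],
    [[-0.061,0,-0.093],0],
    [[-0.068,0,-0.087],0],
    [[-0.074,0,-0.081],0],
    [[-0.081,0,-0.074],0],
    [[-0.087,0,-0.068],0],
    [[-0.093,0,-0.061],0],
    [[0,0,0],0]
  ]
}}

```text
clock: 14.8
position: [0.5651, -0.0092, 0.092]
tool_rot: [3.141, -0.002, 0.545]
force: [5.6, 3.2, 0.3]
grip_width: 0.0593
```

```bash
python3 - <<'E'
from h import *
st();im,_=snap('wrist','w7.png')
cv2.imwrite('pics/w7c.png',cv2.resize(im[170:370,210:420],None,fx=3.5,fy=3,interpolation=2))
im,_=snap('scene','s7.png');cv2.imwrite('pics/s7c.png',cv2.resize(im[130:260,240:420],None,fx=4,fy=4,interpolation=2))
E
```

```text
t 14.8 p [ 0.5651 -0.0092  0.092 ] rpy [ 3.1408e+00 -2.4000e-03  5.4540e-01] yawdeg 31.25 F [5.6 3.2 0.3] w 0.0593 q [ 0.    0.61 -0.12  1.87  0.12  0.66 -1.22]
```

View pics/w7c.png

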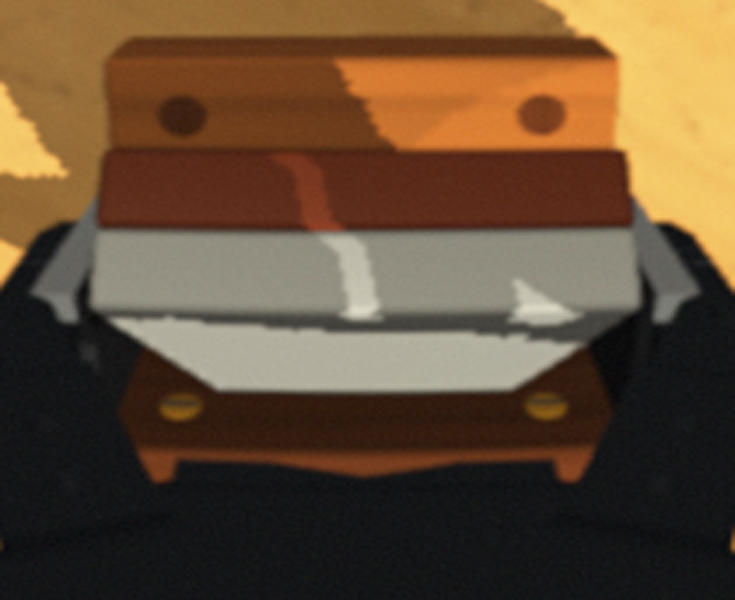

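View pics/s7c.png

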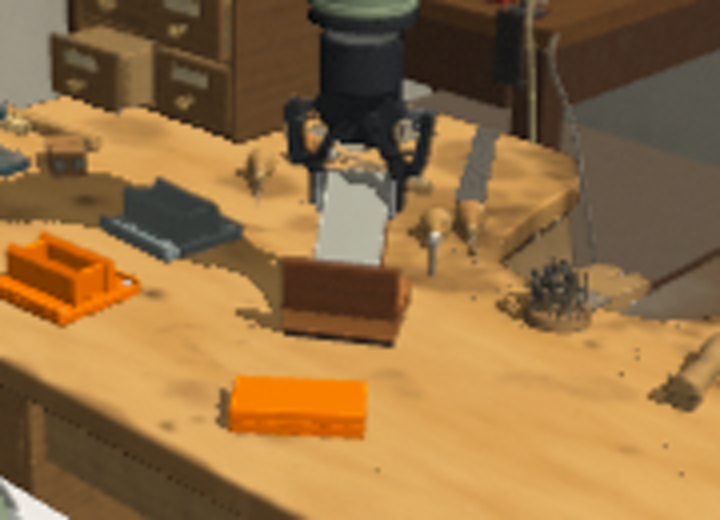

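```bash
python3 - <<'E'
from h import *
c=bot.get_calibration('wrist')
g=lambda u,v:(210+u/3.5,170+v/3)
U=edge(c,g(90,312),g(641,312));L=edge(c,g(103,150),g(629,150))
print('upper',U,'lower',L,'len',np.hypot(*(U-L)[[0,2]]),'tilt',np.degrees(np.arctan2(U[0]-L[0],U[2]-L[2])))
p=bot.observe()['position'];rel=p-np.array([.54485,-.0213,0]);print(-rel@n_,p[2])
for th in(46,50,54,58):
    s,k=np.sin(np.radians(th)),np.cos(np.radians(th));a=38-22*s
    print(th,'U',a-110*k+22*s,30+110*s+22*k,'L',a-110*k,30+110*s,'P',38-11*s-95*k,30+95*s+11*k)
E
```

```text
upper [-32.29686438   0.17790403 134.45860913] lower [-49.52708159   0.13577577 121.3044433 ] len 21.677464420217426 tilt 52.64058748097639
-0.023576034003316367 0.09175070578007528
46 U -38.4124207504897 124.40986218734956 L -54.23789635794002 109.12737803725162 P -35.905282997329905 105.97852310722082
50 U -32.70663706551933 128.40621615619145 L -49.55961481413685 114.26488874308758 P -31.49131179453 109.84488580285483
54 U -26.656377752172048 131.92314493167862 L -44.454751628420894 118.99186938124421 P -26.738785905909374 113.32225224083722
58 U -20.29111906565254 134.94351439033736 L -38.94817718109391 123.28529057720685 P -21.67085915987515 116.39368104142572
```

{"fn": "servo_tool", "kwargs": {
  "targets": [
    [[0,0,0.03],0],
    [[0,0,0.03],0],
    [[0,0,0],0]
  ]
}}

```text
clock: 15.28
position: [0.565, -0.0092, 0.0885]
tool_rot: [3.141, -0.002, 0.546]
force: [5.2, 3.0, 0.1]
grip_width: 0.0595
```

```bash
python3 - <<'E'
from h import *
st();im,_=snap('wrist','w8.png')
cv2.imwrite('pics/w8c.png',cv2.resize(im[170:370,210:420],None,fx=3.5,fy=3,interpolation=2))
E
```

```text
t 15.28 p [ 0.565  -0.0092  0.0885] rpy [ 3.1411e+00 -1.7000e-03  5.4550e-01] yawdeg 31.26 F [5.2 3.  0.1] w 0.0595 q [-0.    0.62 -0.12  1.87  0.12  0.66 -1.22]
```

View pics/w8c.png

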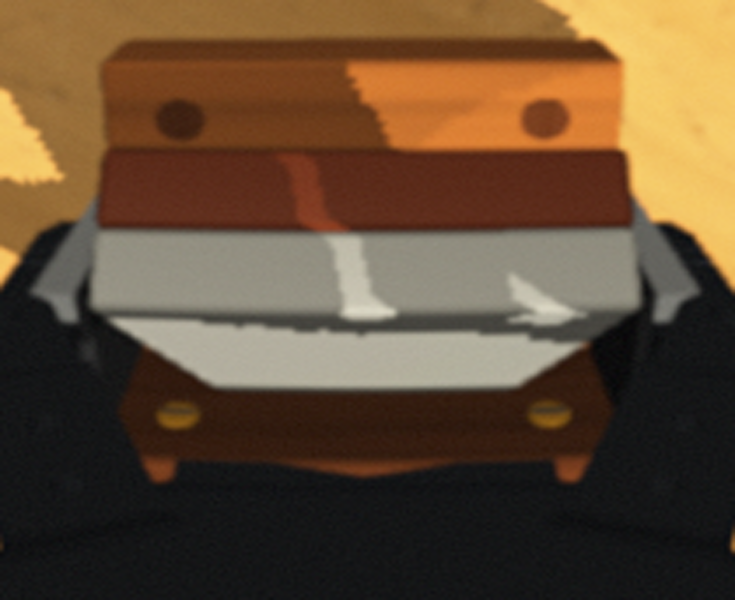

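{"fn": "servo_tool", "kwargs": {
  "targets": [
    [[0,0,0.03],0],
    [[0,0,0],0]
  ]
}}

```text
clock: 15.58
position: [0.5649, -0.0092, 0.087]
tool_rot: [3.141, -0.002, 0.545]
force: [5.2, 3.6, -1.2]
grip_width: 0.0598
```

{"fn": "servo_tool", "kwargs": {
  "targets": [
    [[0,0,0.03],0],
    [[0,0,0],0]
  ]
}}

```text
clock: 15.82
position: [0.5649, -0.0092, 0.0855]
tool_rot: [3.141, -0.001, 0.546]
force: [5.3, 2.6, -0.6]
grip_width: 0.0596
```

{"fn": "servo_tool", "kwargs": {
  "targets": [
    [[0,0,0.03],0],
    [[0,0,0],0]
  ]
}}

```text
clock: 16.08
position: [0.5651, -0.0092, 0.0843]
tool_rot: [3.141, -0.002, 0.545]
force: [4.5, 3.9, 5.4]
grip_width: 0.0594
```

{"fn": "servo_tool", "kwargs": {
  "targets": [
    [[-0.072,0,-0.042],0],
    [[-0.076,0,-0.04],0],
    [[-0.078,0,-0.036],0],
    [[-0.08,0,-0.03],0],
    [[0,0,0],0]
  ]
}}

```text
clock: 16.7
position: [0.5515, -0.0174, 0.0914]
tool_rot: [3.141, -0.001, 0.545]
force: [3.0, 2.1, 2.8]
grip_width: 0.0595
```

```bash
python3 - <<'E'
from h import *
st();im,_=snap('wrist','w9.png')
cv2.imwrite('pics/w9c.png',cv2.resize(im[170:370,210:420],None,fx=3.5,fy=3,interpolation=2))
E
```

```text
t 16.7 p [ 0.5515 -0.0174  0.0914] rpy [ 3.1412e+00 -9.0000e-04  5.4510e-01] yawdeg 31.23 F [3.  2.1 2.8] w 0.0595 q [ 0.01  0.6  -0.12  1.9   0.12  0.65 -1.21]
```

View pics/w9c.png

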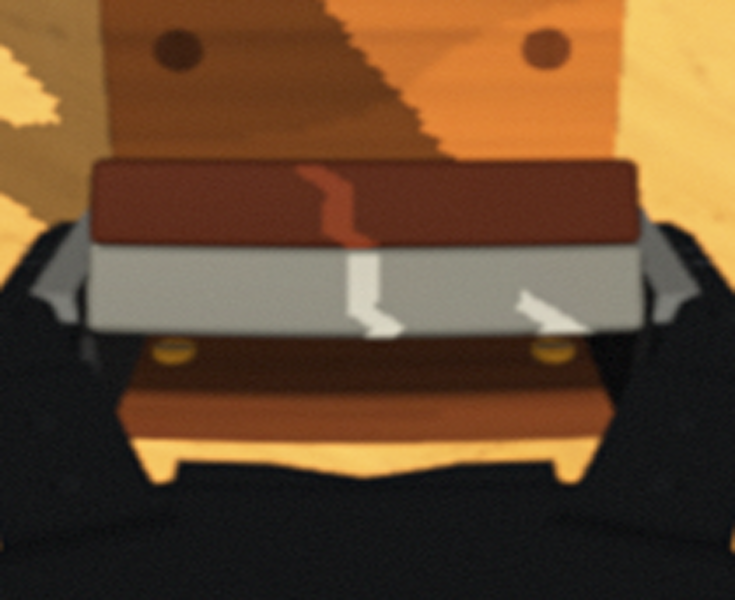

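```bash
python3 - <<'E'
from h import *
c=bot.get_calibration('wrist')
g=lambda u,v:(210+u/3.5,170+v/3)
U=edge(c,g(88,333),g(643,333));L=edge(c,g(91,159),g(638,159))
print('upper',U,'lower',L,'len',np.hypot(*(U-L)[[0,2]]),'tilt',np.degrees(np.arctan2(U[0]-L[0],U[2]-L[2])))
p=bot.observe()['position'];rel=p-np.array([.54485,-.0213,0]);print(-rel@n_,p[2])
for th in(62,65,68,71):
    s,k=np.sin(np.radians(th)),np.cos(np.radians(th));a=38-22*s
    print(th,'U',a-110*k+22*s,30+110*s+22*k,'L',a-110*k,30+110*s)
E
```

```text
upper [-14.55032165   0.18631492 135.97428701] lower [-34.33229874   0.32591223 125.78673158] len 22.251132626760217 tilt 62.75190520454772
-0.007747473944660703 0.09133667145727631
62 U -13.641871906448 137.45260959577155 L -33.06671894934439 127.12423521448196
65 U -8.488008791476936 138.99145833232689 L -28.426780106283235 129.69385657403149
68 U -3.2067252757503155 140.2315690574967 L -23.604770076219637 131.99022400234662
71 U 2.1875030097127564 141.1695427139823 L -18.613905653472212 134.00704331592485
```

{"fn": "servo_tool", "kwargs": {
  "targets": [
    [[-0.061,0,-0.018],0],
    [[-0.061,0,-0.018],0],
    [[-0.069,0,-0.014],0],
    [[-0.069,0,-0.014],0],
    [[-0.073,0,-0.007],0],
    [[-0.073,0,-0.007],0],
    [[-0.074,0,0],0],
    [[-0.074,0,0],0],
    [[0,0,0],0]
  ]
}}

```text
clock: 17.88
position: [0.5271, -0.0321, 0.0947]
tool_rot: [-3.141, 0.001, 0.545]
force: [2.8, 1.3, 3.7]
grip_width: 0.0597
```

```bash
python3 - <<'E'
from h import *
st();im,_=snap('wrist','w10.png')
cv2.imwrite('pics/w10c.png',cv2.resize(im[170:370,210:420],None,fx=3.5,fy=3,interpolation=2))
E
```

```text
t 17.88 p [ 0.5271 -0.0321  0.0947] rpy [-3.1415e+00  6.0000e-04  5.4500e-01] yawdeg 31.23 F [2.8 1.3 3.7] w 0.0597 q [ 0.04  0.57 -0.13  1.96  0.12  0.62 -1.19]
```

View pics/w10c.png

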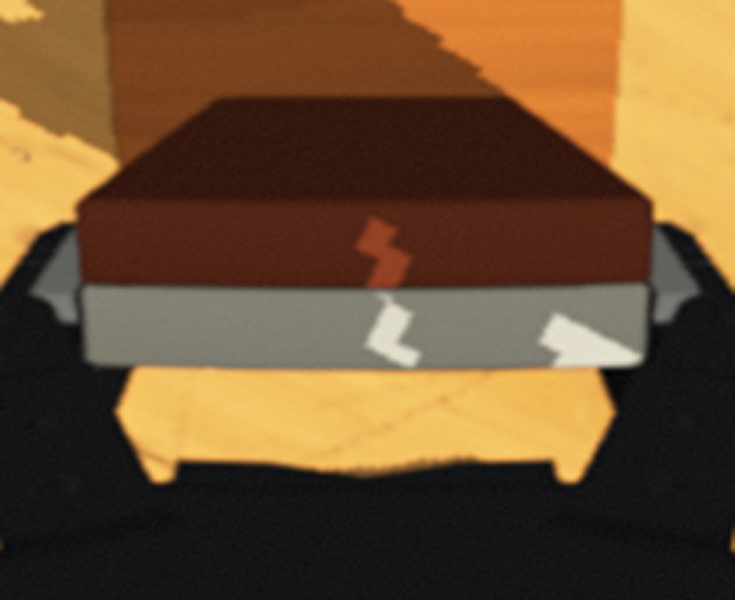

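```bash
python3 - <<'E'
from h import *
c=bot.get_calibration('wrist')
g=lambda u,v:(210+u/3.5,170+v/3)
U=edge(c,g(84,367),g(648,367));L=edge(c,g(77,201),g(653,201))
B=edge(c,g(220,99),g(507,99))
print('upper',U,'lower',L,'bottom',B,'len',np.hypot(*(U-L)[[0,2]]),'tilt',np.degrees(np.arctan2(U[0]-L[0],U[2]-L[2])),'tilt2',np.degrees(np.arctan2(L[2]-B[2],B[0]-L[0])))
p=bot.observe()['position'];rel=p-np.array([.54485,-.0213,0]);print(-rel@n_,p[2])
E
```

```text
upper [ 16.63716312   0.18159671 142.89707246] lower [ -3.32849655   0.3218585  136.54926376] bottom [19.04150185  0.60000025 22.6555825 ] len 20.95047115573839 tilt 72.36264869164853 tilt2 78.88791596536474
0.02068490794464075 0.0946603009424454
```

{"fn": "servo_tool", "kwargs": {
  "targets": [
    [[-0.07,0,0],0],
    [[-0.07,0,0.005],0],
    [[-0.06,0,0.005],0],
    [[0,0,0],0]
  ]
}}

```text
clock: 18.42
position: [0.5185, -0.0372, 0.094]
tool_rot: [-3.141, 0.001, 0.545]
force: [1.7, 1.0, -3.5]
grip_width: 0.0596
```

```bash
python3 - <<'E'
from h import *
st();im,_=snap('wrist','w11.png')
cv2.imwrite('pics/w11c.png',cv2.resize(im[170:370,210:420],None,fx=3.5,fy=3,interpolation=2))
im,_=snap('scene','s11.png');cv2.imwrite('pics/s11c.png',cv2.resize(im[130:260,240:420],None,fx=4,fy=4,interpolation=2))
p=bot.observe()['position'];rel=p-np.array([.54485,-.0213,0]);print(-rel@n_,p[2])
E
```

```text
t 18.43 p [ 0.5185 -0.0372  0.094 ] rpy [-3.1412e+00  9.0000e-04  5.4500e-01] yawdeg 31.23 F [ 1.7  1.  -3.5] w 0.0596 q [ 0.05  0.56 -0.13  1.98  0.12  0.61 -1.18]
0.03076890688733942 0.09396918082190639
```

View pics/w11c.png

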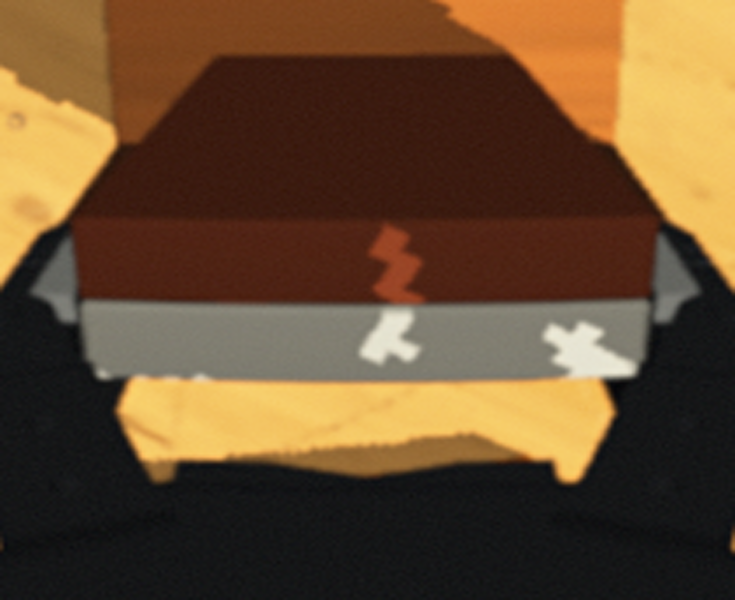

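View pics/s11c.png

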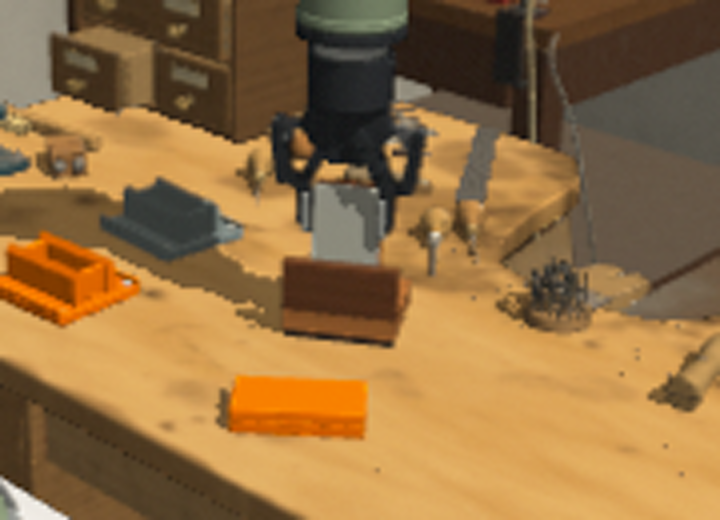

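```bash
python3 - <<'E'
from h import *
c=bot.get_calibration('wrist')
g=lambda u,v:(210+u/3.5,170+v/3)
U=edge(c,g(81,381),g(650,381));L=edge(c,g(72,219),g(660,219))
B=edge(c,g(218,56),g(508,56))
print('upper',U,'lower',L,'bottom',B,'tilt',np.degrees(np.arctan2(U[0]-L[0],U[2]-L[2])),'tilt2',np.degrees(np.arctan2(L[2]-B[2],B[0]-L[0])))
# bottom edge on plane z=30 and L,U on plane by known height
for nm,v,z in(('B',56,.03),('L',219,.138),('L',219,.140),('U',381,.140),('U',381,.143)):
    q=onz('wrist',*g(363,v),z,c)-np.array([.54485,-.0213,0]);print(nm,z,-q@n_*1000)
E
```

```text
upper [ 27.65244999   0.33795436 143.92210045] lower [  7.77822427   0.31829813 138.81541827] bottom [18.42648823  0.84557959 21.39018838] tilt 75.58959223609871 tilt2 84.81851996892792
B 0.03 16.20178366990478
L 0.138 7.678188275386043
L 0.14 6.758926028625168
U 0.14 29.302525690933756
U 0.143 27.227164892544227
```

{"fn": "servo_tool", "kwargs": {
  "targets": [
    [[-0.05,0,0.02],0],
    [[-0.05,0,0.01],0],
    [[0,0,0.02],0],
    [[0,0,0],0]
  ]
}}

```text
clock: 19.02
position: [0.515, -0.0394, 0.0928]
tool_rot: [3.141, -0.001, 0.545]
force: [-3.8, 2.4, 26.2]
grip_width: 0.0596
```

```bash
python3 - <<'E'
from h import *
st();im,_=snap('wrist','w12.png')
cv2.imwrite('pics/w12c.png',cv2.resize(im[170:370,210:420],None,fx=3.5,fy=3,interpolation=2))
E
```

```text
t 19.02 p [ 0.515  -0.0394  0.0928] rpy [ 3.1411e+00 -9.0000e-04  5.4540e-01] yawdeg 31.25 F [-3.8  2.4 26.2] w 0.0596 q [ 0.06  0.56 -0.13  1.99  0.12  0.6  -1.18]
```

View pics/w12c.png

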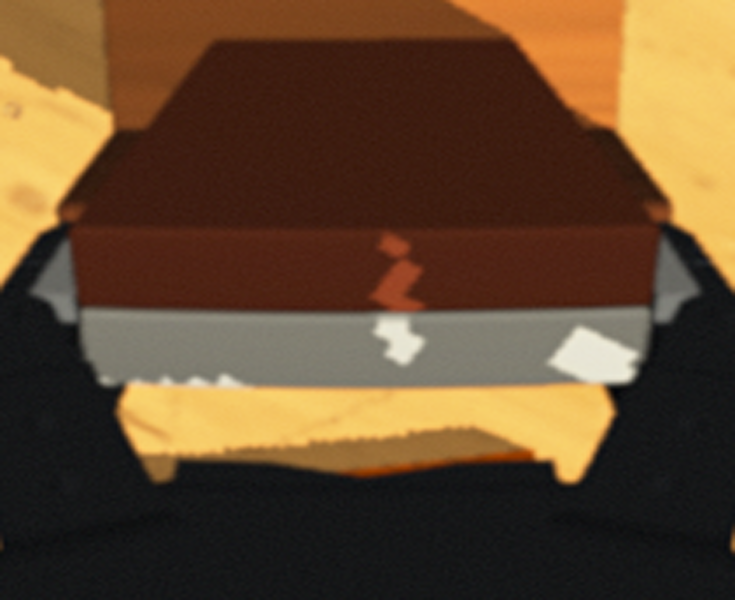

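{"fn": "servo_tool", "kwargs": {
  "targets": [
    [[0,0,-0.02],0],
    [[0,0,0],0]
  ]
}}

```text
clock: 19.32
position: [0.5149, -0.0395, 0.0929]
tool_rot: [3.141, -0.0, 0.545]
force: [-0.2, 1.8, 7.8]
grip_width: 0.06
```

```bash
python3 - <<'E'
from h import *
st()
c=bot.get_calibration('wrist')
g=lambda u,v:(210+u/3.5,170+v/3)
for nm,v,z in(('B',40,.03),('L',228,.140),('U',385,.140)):
    q=onz('wrist',*g(363,v),z,c)-np.array([.54485,-.0213,0]);print(nm,z,-q@n_*1000)
E
```

```text
t 19.32 p [ 0.5149 -0.0395  0.0929] rpy [ 3.1415e+00 -4.0000e-04  5.4530e-01] yawdeg 31.24 F [-0.2  1.8  7.8] w 0.06 q [ 0.06  0.56 -0.13  1.99  0.12  0.6  -1.18]
B 0.03 16.375240315444177
L 0.14 11.792222022467644
U 0.14 33.55295409364524
```

{"fn": "servo_tool", "kwargs": {
  "targets": [
    [[0,0,-0.01],0],
    [[0,0,0],0],
    [[0,0,0],0],
    [[0,0,0],0],
    [[0,0,0],0],
    [[0,0,0],0],
    [[0,0,0],0]
  ],
  "gripper": 1
}}

```text
clock: 20.2
position: [0.5147, -0.0396, 0.0932]
tool_rot: [-3.142, -0.0, 0.545]
force: [-0.5, -0.9, 0.1]
grip_width: 0.0854
```

```bash
python3 - <<'E'
from h import *
st();im,_=snap('wrist','w13.png')
cv2.imwrite('pics/w13c.png',cv2.resize(im[170:370,210:420],None,fx=3.5,fy=3,interpolation=2))
E
```

```text
t 20.2 p [ 0.5147 -0.0396  0.0932] rpy [-3.1416 -0.      0.5453] yawdeg 31.24 F [-0.5 -0.9  0.1] w 0.0854 q [ 0.06  0.56 -0.13  1.99  0.12  0.6  -1.18]
```

View pics/w13c.png

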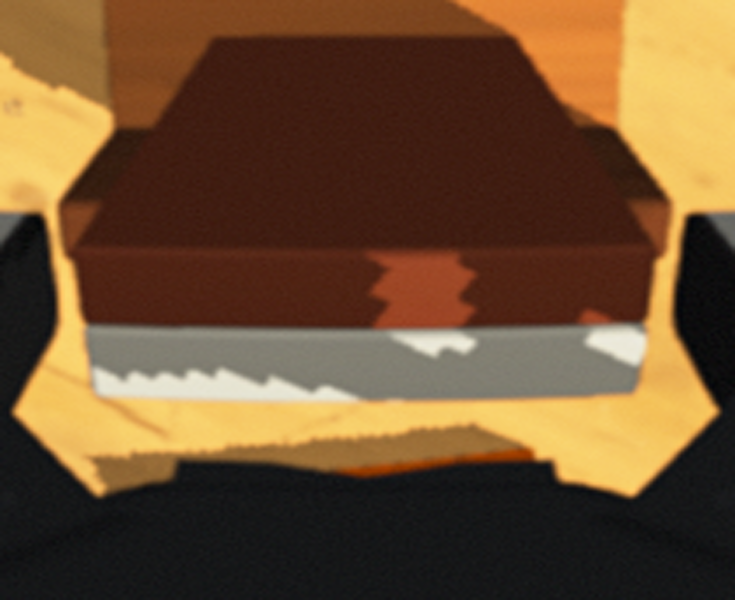

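```bash
python3 - <<'E'
from h import *
c=bot.get_calibration('wrist')
g=lambda u,v:(210+u/3.5,170+v/3)
t=np.array([-n_[1],n_[0],0])
for nm,u,v,z in(('B',363,38,.03),('L',364,250,.140),('U',365,400,.140),('LL',75,250,.14),('LR',658,250,.14),('UL',92,400,.14),('UR',640,395,.14)):
    q=onz('wrist',*g(u,v),z,c)-np.array([.54485,-.0213,0]);print(nm,z,(-q@n_*1000).round(1),(q@t*1000).round(1))
o=bot.observe()['position']-np.array([.54485,-.0213,0]);print(-o@n_,o@t)
E
```

```text
B 0.03 16.2 0.7
L 0.14 14.9 0.5
U 0.14 36.3 0.3
LL 0.14 15.5 29.8
LR 0.14 15.4 -29.4
UL 0.14 37.4 30.4
UR 0.14 36.5 -29.9
0.03522055604341892 -3.491362540059388e-05
```

{"fn": "servo_tool", "kwargs": {
  "targets": [
    [[0,0,-0.3],0],
    [[0,0,-0.6],0],
    [[0,0,-0.6],0],
    [[0.3,0,-0.5],0],
    [[0.3,0,0],0],
    [[0,0,0],0]
  ]
}}

```text
clock: 21.0
position: [0.5408, -0.0234, 0.1932]
tool_rot: [-3.141, -0.0, 0.546]
force: [-0.1, 0.0, -0.5]
grip_width: 0.0856
```

```bash
python3 - <<'E'
from h import *
st();im,_=snap('wrist','w14.png')
E
```

```text
t 21.0 p [ 0.5408 -0.0234  0.1932] rpy [-3.1414e+00 -3.0000e-04  5.4630e-01] yawdeg 31.3 F [-0.1  0.  -0.5] w 0.0856 q [ 0.05  0.44 -0.15  1.86  0.08  0.85 -1.17]
```

View pics/w14.png

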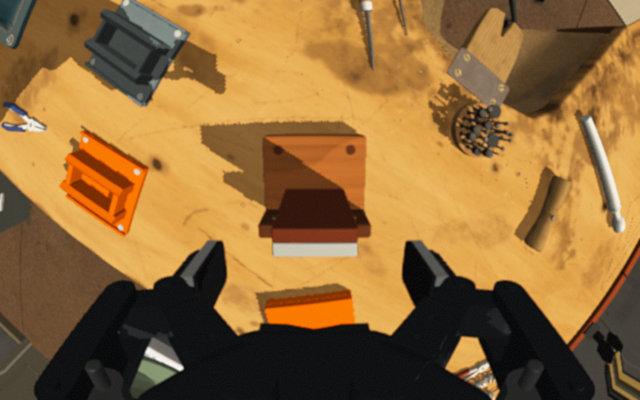

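```bash
python3 - <<'E'
from h import *
delta((.5222,-.0348,.100),31.2)
im=cv2.imread('pics/w14.png');cv2.imwrite('pics/w14c.png',cv2.resize(im[0:110,75:195],None,fx=5,fy=5,interpolation=2))
E
```

```text
shift units [-0.416  0.003  1.855] turn units 0.014
```

View pics/w14c.png

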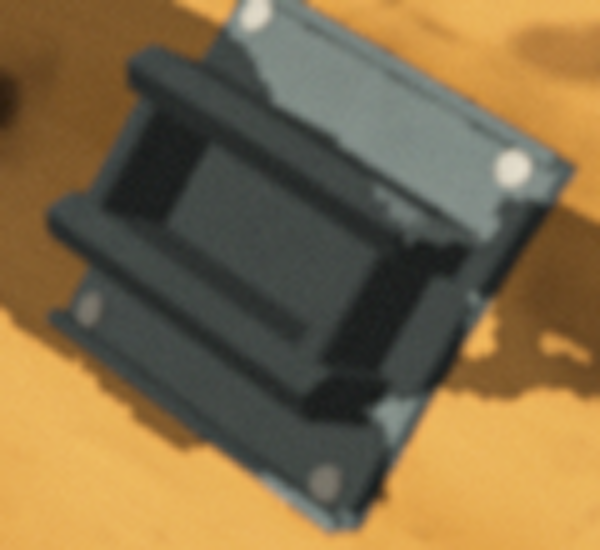

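```bash
python3 - <<'E'
from h import *
c=bot.get_calibration('wrist')
for z in(.010,.013):
    P=np.array([onz('wrist',75+u/5,v/5,z,c)[:2]*1000 for u,v in((255,12),(513,168),(325,482),(90,308))])
    print(P.round(1).tolist(),'mean',P.mean(0).round(1))
    for i,j in((0,1),(3,2),(0,3),(1,2)):
        d=P[j]-P[i];print(i,j,np.linalg.norm(d).round(1),np.degrees(np.arctan2(d[1],d[0])).round(2))
E
```

```text
[[607.4, 282.6], [599.6, 190.3], [516.0, 197.8], [523.6, 289.4]] mean [561.6 240. ]
0 1 92.7 -94.78
3 2 92.0 -94.78
0 3 84.0 175.35
1 2 84.0 174.87
[[607.3, 280.1], [599.6, 188.6], [516.7, 196.1], [524.3, 286.9]] mean [562.  237.9]
0 1 91.8 -94.78
3 2 91.1 -94.78
0 3 83.2 175.35
1 2 83.2 174.87
```

{"fn": "servo_tool", "kwargs": {
  "targets": [
    [[-0.2,0,0],0],
    [[-0.21,0,0.1],0],
    [[0,0,0.3],0],
    [[0,0,0.4],0],
    [[0,0,0.4],0],
    [[0,0,0.3],0],
    [[0,0,0.2],0],
    [[0,0,0.15],0],
    [[0,0,0],0]
  ]
}}

```text
clock: 22.18
position: [0.5228, -0.0346, 0.1004]
tool_rot: [-3.141, 0.0, 0.545]
force: [0.6, -0.2, 0.6]
grip_width: 0.0853
```

{"fn": "servo_tool", "kwargs": {
  "targets": [
    [[0,0,0],0],
    [[0,0,0],0],
    [[0,0,0],0],
    [[0,0,0],0],
    [[0,0,0],0]
  ],
  "gripper": -1,
  "newtons": 45
}}

```text
clock: 22.8
position: [0.5232, -0.0346, 0.1013]
tool_rot: [3.141, -0.001, 0.545]
force: [-2.2, 0.5, 5.3]
grip_width: 0.0596
```

```bash
python3 - <<'E'
from h import *
st();im,_=snap('wrist','w15.png')
E
```

```text
t 22.8 p [ 0.5232 -0.0346  0.1013] rpy [ 3.1412e+00 -8.0000e-04  5.4530e-01] yawdeg 31.24 F [-2.2  0.5  5.3] w 0.0596 q [ 0.05  0.55 -0.13  1.97  0.12  0.63 -1.18]
```

View pics/w15.png

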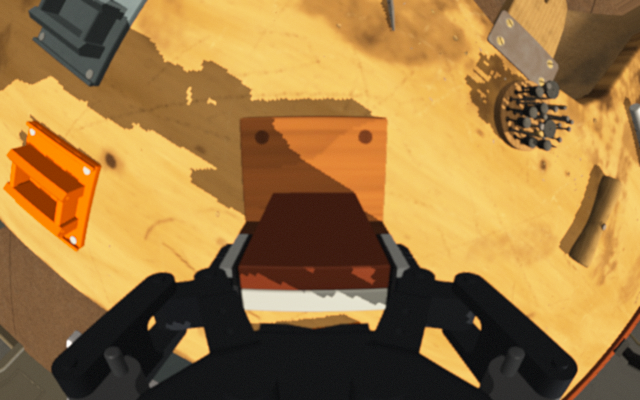

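{"fn": "servo_tool", "kwargs": {
  "targets": [
    [[0,0,-0.15],0],
    [[0,0,-0.3],0],
    [[0,0,-0.4],0],
    [[0,0,-0.4],0],
    [[0.1,-0.12,-0.3],0],
    [[0.25,-0.3,-0.2],0],
    [[0.4,-0.5,0],0],
    [[0.5,-0.62,0],0],
    [[0.6,-0.74,0],0],
    [[0.6,-0.74,0],0],
    [[0.5,-0.62,0],0],
    [[0.3,-0.37,0],0]
  ]
}}

```text
clock: 24.35
position: [0.557, 0.2245, 0.188]
tool_rot: [-3.141, 0.0, 0.548]
force: [0.6, 0.3, -2.5]
grip_width: 0.0593
```

{"fn": "servo_tool", "kwargs": {
  "targets": [
    [[0.17,-0.21,0],0.2],
    [[0.08,-0.08,0],0.6],
    [[0,0,0],0.9],
    [[0,0,0],1],
    [[0,0,0],1],
    [[0,0,0],1],
    [[0,0,0],1],
    [[0,0,0],0.8],
    [[0,0,0],0.5],
    [[0,0,0],0.22],
    [[0,0,0],0],
    [[0,0,0],0]
  ]
}}

```text
clock: 25.85
position: [0.5611, 0.2399, 0.1882]
tool_rot: [-3.142, -0.0, -0.084]
force: [0.2, -0.3, -3.2]
grip_width: 0.0595
```

```bash
python3 - <<'E'
from h import *
st();im,_=snap('wrist','w16.png'); snap('top','t16.png')
delta((.5616,.240,.15),-4.85)
E
```

```text
t 25.85 p [0.5611 0.2399 0.1882] rpy [-3.1416 -0.     -0.0842] yawdeg -4.83 F [ 0.2 -0.3 -3.2] w 0.0595 q [-0.49  0.54 -0.02  1.68  0.01  0.91 -2.17]
shift units [ 0.01  -0.004  0.764] turn units 0.002
```

View pics/w16.png

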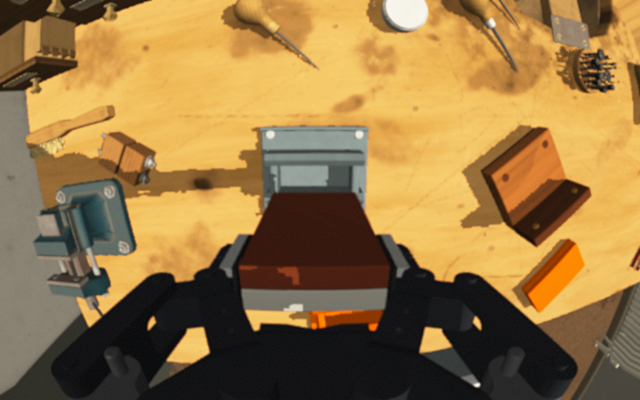

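```bash
python3 - <<'E'
from h import *
im=cv2.imread('pics/w16.png');cv2.imwrite('pics/w16c.png',cv2.resize(im[115:325,225:405],None,fx=4.2,fy=2.8,interpolation=2))
E
```

```text
(no output)
```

View pics/w16c.png

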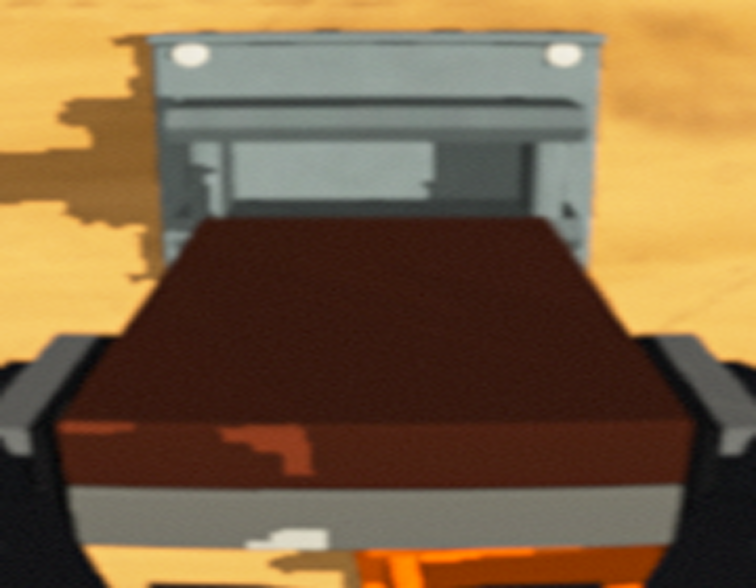

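```bash
python3 - <<'E'
from h import *
c=bot.get_calibration('wrist');o=bot.observe()
a=np.radians(-4.83);X=np.array([np.cos(a),np.sin(a)]);Y=np.array([-X[1],X[0]])
S=np.array([.5616,.240]);zt=o['position'][2]
print('tcp',(o['position'][:2]-S)@X*1e3,(o['position'][:2]-S)@Y*1e3)
g=lambda u,v:(225+u/4.2,115+v/2.8)
zb=zt-.0713
for nm,u,v,z in(('BL',205,218,zb),('BR',548,218,zb),('LL',57,424,zb+.11),('LR',695,424,zb+.11),('UL',78,547,zb+.11),('UR',672,547,zb+.11),('s1',190,54,.010),('s2',563,54,.010),('railridgeinner',375,108,.044),('railin',375,138,.040),('slotL',230,200,.010),('slotR',530,200,.010)):
    p=onz('wrist',*g(u,v),z,c)[:2]-S;print(nm,(p@X*1e3).round(1),(p@Y*1e3).round(1))
E
```

```text
tcp -0.4933961564981083 -0.18735791480543362
BL 8.6 29.7
BR 8.6 -29.3
LL 9.0 30.1
LR 9.0 -29.3
UL -12.6 30.3
UR -12.6 -29.4
s1 42.4 46.2
s2 42.5 -46.2
railridgeinner 26.6 0.4
railin 15.7 0.4
slotL -13.7 37.4
slotR -13.6 -39.3
```

{"fn": "servo_tool", "kwargs": {
  "targets": [
    [[0.03,0,0.1],0],
    [[0.016,0,0.25],0],
    [[0,0,0.3],0],
    [[0,0,0.3],0],
    [[0,0,0.2],0],
    [[0,0,0.12],0],
    [[0,0,0.05],0],
    [[0,0,0],0]
  ]
}}

```text
clock: 26.95
position: [0.5635, 0.2398, 0.1224]
tool_rot: [-3.141, -0.0, -0.085]
force: [-0.6, -0.1, -2.9]
grip_width: 0.0599
```

```bash
python3 - <<'E'
from h import *
st();im,_=snap('wrist','w17.png');cv2.imwrite('pics/w17c.png',cv2.resize(im[115:325,225:405],None,fx=4.2,fy=2.8,interpolation=2))
E
```

```text
t 26.95 p [0.5635 0.2398 0.1224] rpy [-3.1414e+00 -2.0000e-04 -8.4800e-02] yawdeg -4.86 F [-0.6 -0.1 -2.9] w 0.0599 q [-0.48  0.63 -0.02  1.73  0.02  0.79 -2.17]
```

View pics/w17c.png

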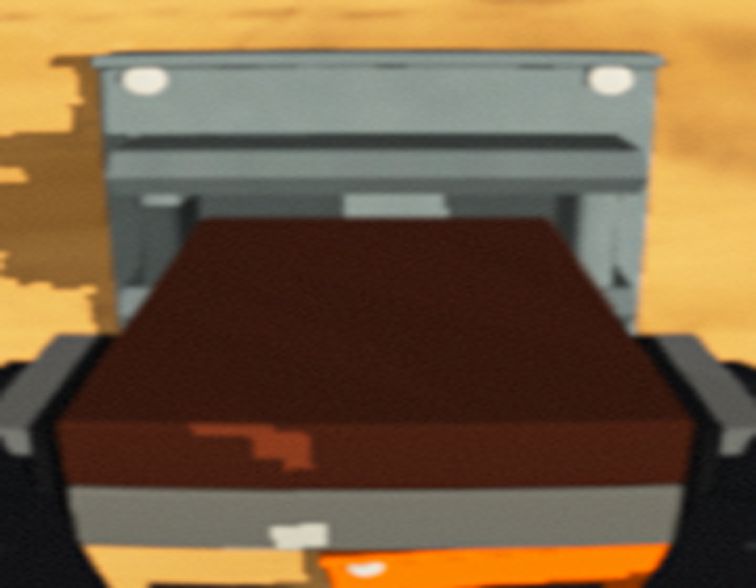

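{"fn": "servo_tool", "kwargs": {
  "targets": [
    [[0,0,0.05],0],
    [[0,0,0.1],0],
    [[0,0,0.1],0],
    [[0,0,0.05],0],
    [[0,0,0],0]
  ]
}}

```text
clock: 27.62
position: [0.5632, 0.2397, 0.1069]
tool_rot: [3.141, 0.0, -0.085]
force: [0.2, 0.7, -2.5]
grip_width: 0.0596
```

Bottom is at about 36 mm, in the slot and with no contact yet.

{"fn": "servo_tool", "kwargs": {
  "targets": [
    [[0,0,0.08],0],
    [[0,0,0.1],0],
    [[0,0,0.1],0],
    [[0,0,0.1],0],
    [[0,0,0.05],0],
    [[0,0,0],0]
  ]
}}

```text
clock: 28.38
position: [0.5633, 0.2397, 0.0855]
tool_rot: [3.141, 0.0, -0.085]
force: [-0.7, 1.0, -2.8]
grip_width: 0.0597
```

{"fn": "servo_tool", "kwargs": {
  "targets": [
    [[0,0,0.03],0],
    [[0,0,0.02],0],
    [[0,0,0],0]
  ]
}}

```text
clock: 28.75
position: [0.5634, 0.2397, 0.0832]
tool_rot: [-3.142, 0.0, -0.085]
force: [-0.4, 0.1, -2.6]
grip_width: 0.0593
```

{"fn": "servo_tool", "kwargs": {
  "targets": [
    [[0,0,0.02],0],
    [[0,0,0.01],0],
    [[0,0,0],0]
  ]
}}

```text
clock: 29.12
position: [0.5633, 0.2397, 0.0817]
tool_rot: [-3.142, 0.0, -0.085]
force: [0.3, -1.5, -2.5]
grip_width: 0.0594
```

{"fn": "servo_tool", "kwargs": {
  "targets": [
    [[0,0,0.015],0],
    [[0,0,0],0]
  ]
}}

```text
clock: 29.38
position: [0.5635, 0.2398, 0.0813]
tool_rot: [-3.141, -0.0, -0.085]
force: [-1.4, -0.5, 4.7]
grip_width: 0.0594
```

Touchdown at TCP z 0.0813, as predicted. Release and check.

{"fn": "servo_tool", "kwargs": {
  "targets": [
    [[0,0,0],0],
    [[0,0,0],0],
    [[0,0,0],0],
    [[0,0,0],0],
    [[0,0,0],0]
  ],
  "gripper": 1
}}

```text
clock: 30.0
position: [0.5634, 0.2397, 0.081]
tool_rot: [-3.142, -0.0, -0.085]
force: [0.2, -0.3, 0.0]
grip_width: 0.0852
```

{"fn": "servo_tool", "kwargs": {
  "targets": [
    [[0,0,-0.2],0],
    [[0,0,-0.4],0],
    [[0,0,-0.6],0],
    [[0,0,-0.6],0],
    [[0,0,-0.5],0],
    [[0,0,-0.2],0],
    [[0,0,0],0]
  ]
}}

```text
clock: 30.88
position: [0.5635, 0.2398, 0.2063]
tool_rot: [-3.141, -0.001, -0.085]
force: [0.7, -0.4, -0.4]
grip_width: 0.0852
```

```bash
python3 - <<'E'
from h import *
st();im,_=snap('wrist','w18.png')
E
```

```text
t 30.88 p [0.5635 0.2398 0.2063] rpy [-3.1412e+00 -6.0000e-04 -8.4800e-02] yawdeg -4.86 F [ 0.7 -0.4 -0.4] w 0.0852 q [-0.49  0.53 -0.02  1.66  0.01  0.95 -2.16]
```

View pics/w18.png

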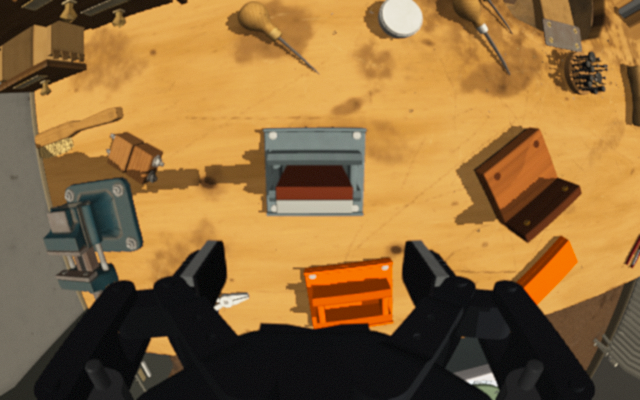

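```bash
python3 - <<'E'
from h import *
c=bot.get_calibration('wrist')
a=np.radians(-4.85);X=np.array([np.cos(a),np.sin(a)]);Y=np.array([-X[1],X[0]]);S=np.array([.5616,.240])
im=cv2.imread('pics/w18.png');H,Sa,V=cv2.split(cv2.cvtColor(im,cv2.COLOR_BGR2HSV))
for nm,u,v,z in(('L left',277,200,.12),('L right',353,200,.12),('U left',276,214,.12),('U right',354,214,.12),('s1',271,135,.01),('s2',357,135,.01)):
    p=onz('wrist',u,v,z,c)[:2]-S;print(nm,(p@X*1e3).round(1),(p@Y*1e3).round(1))
bot.job_done(); st()
E
```

```text
L left 1.0 29.2
L right 1.0 -29.7
U left -10.5 30.4
U right -10.5 -30.9
s1 42.3 47.8
s2 42.3 -46.6
the job is handed in; nothing more can be done
the job is handed in; nothing more can be done
```

The stone stands on end in the slot of the grey stand, released, and the job was handed in at about 31 s of the 72 s. `job_done()` gives no verdict.

**What I did**
- **Laying it down:** I gripped the stone across its 60 mm width and laid it on the bed with about a 4 mm gap to the fence. I let go, and the camera showed it flat, with its centre at about x −21, y +0.5 mm in the bench stop's frame.
- **Tipping it up:** I re-gripped its free end, pushed it against the fence and tipped it up along an arc. I let go, and it stood by itself.
- **Into the stand:** I took it again by its upper end and lowered it until it touched the slot floor. Touchdown was at a TCP height of 81.3 mm, as predicted. I then let go and backed off.

**Last checks**
- **In the slot:** the wrist camera puts the stone's centre within about 1 mm across the slot and 0.3 mm along it. It looks upright.
- **Robot clear:** the gripper was open and well clear, with tool force near zero.
- **Bystanders:** I kept every path clear of them and saw none displaced in the pictures, but I did not measure their positions at the end.

**What disagreed**
- **Floating during the tip:** at about 53° the stone had lifted a few millimetres off the bed in the grip. I lowered it until the bed pushed back and carried on.
- **Lag and a hard press:** the stone trailed the fingers by 3–5° for the rest of the tip. Near the end I pressed it on the bed with about 26 N, then eased off before letting go.

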